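# Put the candles away in the candle drawer

## Robot

A 6-joint arm with a two-finger parallel gripper is mounted at the origin on a cart in front of the work surface, level with it; the furniture and walls round the work are solid. World frame = base frame: x ahead of the robot, y to its left, z up, the work surface at z = 0. Lengths are in m, angles in rad, forces in N, time in s.
With the tool pointing down it reaches from about 0.35 to 0.975 m from the base axis. Payload 4.9 kg.
Tool frame: the origin (TCP) lies at the very end of the fingers, on their centre line; the grasp point (between the pads) lies 19 mm behind it; x points along the fingers, y is the direction in which the jaws open and shut, and the axes are right-handed (so a half turn about x gives the same grasp; the last joint's range is limited). The gripper opens to 85 mm and grips with 20 to 120 N. Pads are 22 mm wide; open, the fingers measure 114 mm over their backs; the gripper's body (76 mm by 85 mm) begins 54 mm behind the grasp point. The pads swing forward as they close: fully open they stand 13 mm farther back than shut.
Start: joints at [1.088, 0.053, 1.613, -0, 1.476, -0.119], TCP at [0.222, 0.584, 0.231] pointing down, gripper open.
Joint ranges: [-3.01, 3.01], [-1.01, 2.22], [0.06, 2.58], [-1.02, 4.17], [0.09, 2.62], [-3.14, 3.14]. Speed limits (rad/s): [2.57, 2.57, 3.14, 3.14, 3.14, 3.14].

## Interface

Orientations are given as a rotation vector (axis times angle).
In Python, from station import ctrl, get_image, calibration, finish_job, search_frame, cut_out, mark_of gives the robot as it stands. The module is installed in compiled form; this text tells all that it offers.
- The arm moves only by the tool arm_command, never from a script. Its argument "plan" is a list that holds one entry, the list of rows, each a list of 7 numbers: the shift along the tool's x, y, z in m, then the turn, a rotation vector about the tool's x, y, z in degrees, then the finger opening in m, from 0 to 0.0854. A call has 1 to 20 rows; each row shifts and turns the pose as measured when the row begins, along the tool's axes as they then stand; what a row does not reach is not made up. A row lasts 1/12 s, in which the tool goes at most 41.7 mm and 7.16 degrees, less where a joint would pass 70% of its speed; a pose out of reach is approached as far as the arm can. A call with a gripper value outside its range is refused whole. The fingers move at their own pace and stop on an object; "squeeze" is the grip in N (left out, the last holds). Time passes only in rows, so rows that do not move let the fingers close. It gives the time, the measured TCP pose, the force and the opening at its end, in the units of the state.
- ctrl.get_obs(): the state, without advancing time (a new reading comes with each control period).
- get_image(name): name is "scene" or "top"; returns the picture (384x512x3 uint8, red, green, blue); there is no depth.
- calibration(name): a dict with "fx", "fy", "cx", "cy" (pixels), "k1" (the pictures are not rectified: a ray, as slopes to the right and down, at radius r is drawn at 1 + k1 r^2 times it, then the intrinsics apply), "cam_to_world" (4x4, takes a point from camera to world coordinates). Camera axes: x right, y down, z forward; pixel columns grow to the right and rows downward; lengths in m; the calibration is good to about 2 mm. A picture is of the moment at which its call begins. calibration takes no time and is no camera call.
- finish_job(): hands the job in, once; it reports no verdict.
Trained networks look in the newest picture that a camera, given by its name, has taken for a name from the list of things; names that differ only in an ending like _2 or _b are one class to them, and where a whole thing is asked for, a point or a joint stands for the part that bears it (a point fixed in the world has none). Each returns a list of dicts, best first, with "conf" (0 to 1); they miss things now and then, are a little off and sometimes report something else, mostly with a low value. They report only what shows in the picture. A call takes as long as a camera call. They do not tell look-alikes from the thing itself.
- search_frame(camera, thing): "at" ([x, y, z] in m, in the coordinates of the camera as it stood for that picture, good to about 4 mm: the middle of the surface that is visible of it).
- cut_out(camera, thing): "mask" (384x512 bool, what is visible of it).
- mark_of(camera, thing): "at" ([x, y, z] in m, in the coordinates of the camera as it stood for that picture, good to about 4 mm: a listed point, or the origin of a listed thing).
The state is a dict: "t": time; "q": joint angles; "dq": joint speeds; "effort": joint torques, N m; "tool_pos": TCP position; "tool_rot": TCP orientation; "contact_force": force on the tool from outside, world axes, zero at the start; "wrist_torque": the same for the moment, N m; "opening": finger opening in m.
Only numpy, scipy, OpenCV 4.12 (cv2) and the standard library are available. Lean on these libraries where they do the work, as an engineer would, in place of code of your own. Each camera call takes 0.05 s, during which the arm holds its last target. There are 200 camera calls.

## Task

Put the candles away: pull the little chest's drawer right out, drop every tea light lying on the worktop into an empty small pocket of its own and stand the candle jar in the large pocket, all sitting flat and upright on the pocket floors, then push the drawer fully shut and let go. The tea light already in the drawer may stay where it is; do not disturb the tin and the spice jar beside the candles.

Things in the scene. Friction and masses are not known exactly. Their poses are not given: they have to be found in the camera images.
- tealight1: tea light to put away (it may be absent): round aluminium cup, 38 mm diameter, 15 mm high, 16 g, standing on the worktop to the right of the chest at the start; origin at the centre of its underside, z up its axis. All tea lights are alike
- tealight2: tea light to put away (it may be absent): round aluminium cup, 38 mm diameter, 15 mm high, 16 g, standing on the worktop to the right of the chest at the start; origin at the centre of its underside, z up its axis. All tea lights are alike
- tealight3: tea light to put away (it may be absent): round aluminium cup, 38 mm diameter, 15 mm high, 16 g, standing on the worktop to the right of the chest at the start; origin at the centre of its underside, z up its axis. All tea lights are alike
- tealight4: tea light to put away (it may be absent): round aluminium cup, 38 mm diameter, 15 mm high, 16 g, standing on the worktop to the right of the chest at the start; origin at the centre of its underside, z up its axis. All tea lights are alike
- tealight5: tea light to put away (it may be absent): round aluminium cup, 38 mm diameter, 15 mm high, 16 g, standing on the worktop to the right of the chest at the start; origin at the centre of its underside, z up its axis. All tea lights are alike
- stored1: tea light (same 38 x 15 mm cup) that already stands in one of the small pockets of the shut drawer; exactly one of stored1..3 is present. Origin at the centre of its underside
- stored2: tea light (same 38 x 15 mm cup) that already stands in one of the small pockets of the shut drawer; exactly one of stored1..3 is present. Origin at the centre of its underside
- stored3: tea light (same 38 x 15 mm cup) that already stands in one of the small pockets of the shut drawer; exactly one of stored1..3 is present. Origin at the centre of its underside
- candle_jar: candle jar of glass with a grey screw lid (lid fixed): straight cylinder 57 mm diameter, 44 mm high, the lid being the top 10 mm; 0.24 kg +-20 %; stands on the worktop among the tea lights at the start; origin at the centre of its underside, z up its axis
- chest: low wooden chest fixed to the worktop, 165 mm deep (its x), 262 mm wide (its y), 72 mm high, with a small clock on top at the back; origin under its centre on the worktop; its front faces -x of its own frame and the drawer pulls out along its -x. The open drawer lies in front of it
- tray (a joint): drawer of the chest: 0 shut, 0.150 m fully out (end stop); slides with about 1 N friction and some damping, stays where it is left, and starts shut. Its tray has two rows of three small pockets (rows 62 mm apart along the chest's x, columns 51 mm apart along its y, so the fingers have room closing along the chest's x) and one large pocket
- pull (a point): centre of the drawer's pull, a steel tab 14 mm wide (chest y) and 22 mm high (z 32 to 54 mm), standing out 29 mm from the drawer front along the chest's -x; the point is 17 mm from the drawer front and moves with the drawer; take it from above with the fingers closing along the chest's y, tips at about 26 mm height. The drawer front is 12 mm thick, its top at 62 mm
- pocket0 (a point): floor centre of small round pocket 0 of the drawer, moving with it: 46 mm diameter, 8 mm deep, floor 36 mm and rim (the tray's top face) 44 mm above the worktop; a seated tea light stands 7 mm proud. Front row, 43 mm behind the inner face of the drawer front; column 1 of 3 from the left (+y)
- pocket1 (a point): floor centre of small round pocket 1 of the drawer, moving with it: 46 mm diameter, 8 mm deep, floor 36 mm and rim (the tray's top face) 44 mm above the worktop; a seated tea light stands 7 mm proud. Front row, 43 mm behind the inner face of the drawer front; column 2 of 3 from the left (+y)
- pocket2 (a point): floor centre of small round pocket 2 of the drawer, moving with it: 46 mm diameter, 8 mm deep, floor 36 mm and rim (the tray's top face) 44 mm above the worktop; a seated tea light stands 7 mm proud. Front row, 43 mm behind the inner face of the drawer front; column 3 of 3 from the left (+y)
- pocket3 (a point): floor centre of small round pocket 3 of the drawer, moving with it: 46 mm diameter, 8 mm deep, floor 36 mm and rim (the tray's top face) 44 mm above the worktop; a seated tea light stands 7 mm proud. Rear row, 45 mm in front of the chest when the drawer is fully out; column 1 of 3 from the left (+y)
- pocket4 (a point): floor centre of small round pocket 4 of the drawer, moving with it: 46 mm diameter, 8 mm deep, floor 36 mm and rim (the tray's top face) 44 mm above the worktop; a seated tea light stands 7 mm proud. Rear row, 45 mm in front of the chest when the drawer is fully out; column 2 of 3 from the left (+y)
- pocket5 (a point): floor centre of small round pocket 5 of the drawer, moving with it: 46 mm diameter, 8 mm deep, floor 36 mm and rim (the tray's top face) 44 mm above the worktop; a seated tea light stands 7 mm proud. Rear row, 45 mm in front of the chest when the drawer is fully out; column 3 of 3 from the left (+y)
- jar_pocket (a point): centre of the floor of the one large round pocket, at the right (-y) end of the tray midway between the two rows, moving with the drawer: 65 mm diameter, 32 mm deep, floor at 12 mm above the worktop, so that the seated jar's lid (top 12 mm) stands proud of the tray's top face
- tin: bystander: round food tin 86 mm diameter, 40 mm high, loose, beyond the tea lights; origin at the centre of its underside
- spice: bystander: spice jar 42 mm diameter, 96 mm high, loose, beyond the tea lights; origin at the centre of its underside
Not all that is in view belongs to the job. What is shaped like the tealight4 but black or brown is not meant.

How it is judged:
By the outcome, as a careful person would: the job done as asked, in the order asked, and still so for the second after the job is handed in, with the robot touching nothing.
Of tealight1, tealight2, tealight3, tealight4, tealight5 only 3 to 5 are there at a start; the rules pass over those that are not, and their reading is None.
Of stored1, stored2, stored3 only 1 to 1 are there at a start; the rules pass over those that are not, and their reading is None.
At some moment in a run one of tealight1, tealight2, tealight3, tealight4, tealight5, candle_jar may be knocked a few centimetres aside while the robot is not near it.
Once in a run the grip may slacken for a moment while it holds something.
It also fails if it takes over 208 s, if anything falls off the work surface, if the arm or the gripper's body presses on something with over 40 N, if the wrist force passes 120 N, or if a joint passes its speed limit or range.

## Working session

There is one attempt and no reset: what is moved stays moved. The work goes in short steps, Python scripts to look and compute and a tool call to move; the robot and the scene stay as the last step left them, time stands still between calls to the robot, and variables do not carry over. Pictures are saved under pics/ and viewed, about 12 in all and at most 16, crops included, and the job is handed in when it is done.

Besides the shell and the picture viewer there is one more tool, called after "Request:" in YAML: its name, and indented under it one key for each argument. arm_command: Moves the arm, as the interface text tells. Its arguments: {"type":"object","properties":{"plan":{"type":"array","items":{"type":"array","items":{"type":"array","items":{"type":"number"}}}},"squeeze":{"type":"number"}},"required":["plan"]}

```bash
mkdir -p pics; cat > h.py <<'E'
from station import *
import numpy as np, cv2
from scipy.spatial.transform import Rotation as R
def w(cam,p):
    T=np.array(calibration(cam)["cam_to_world"]); return T[:3,:3]@np.array(p)+T[:3,3]
def pix(cam,P):
    c=calibration(cam);T=np.array(c["cam_to_world"]); p=T[:3,:3].T@(np.array(P)-T[:3,3]); s=p[:2]/p[2]; s=s*(1+c["k1"]*(s@s))
    return s[0]*c["fx"]+c["cx"], s[1]*c["fy"]+c["cy"]
def ray(cam,u,v,z):
    c=calibration(cam);T=np.array(c["cam_to_world"]); d=np.array([(u-c["cx"])/c["fx"],(v-c["cy"])/c["fy"]]); s=d.copy()
    for _ in range(20): s=d/(1+c["k1"]*(s@s))
    r=T[:3,:3]@np.array([s[0],s[1],1]); o=T[:3,3]; return o+r*(z-o[2])/r[2]
def snap(cam,name,crop=None,scale=1):
    im=get_image(cam); o=im[:,:,::-1]
    if crop: o=o[crop[1]:crop[3],crop[0]:crop[2]]
    cv2.imwrite(f"pics/{name}.png",cv2.resize(o,None,fx=scale,fy=scale,interpolation=cv2.INTER_CUBIC)); return im
def show(cam,things,f=mark_of):
    for t in things:
        for d in f(cam,t): print(cam,t,round(d["conf"],2),np.round(w(cam,d["at"]),4),np.round(pix(cam,w(cam,d["at"])),0))
E
python3 - <<'E'
from h import *
o=ctrl.get_obs(); print(o)
a=snap("scene","s0");b=snap("top","t0")
cv2.imwrite("pics/both.png",cv2.resize(np.hstack([a,b])[:,:,::-1],(800,300)))
for c in("scene","top"):
    print(c,np.round(calibration(c)["cam_to_world"],3).tolist(),calibration(c)["fx"])
show("top",["tealight1","candle_jar","chest","pull","tin","spice"])
show("scene",["tealight1","candle_jar","chest","pull"])
E
```

```text
{'t': 0.0, 'q': array([ 1.08796752e+00,  5.33673005e-02,  1.61426130e+00,  1.75440497e-05,
        1.47600882e+00, -1.18982387e-01]), 'dq': array([ 4.72578081e-04, -1.54783964e-04,  4.43856257e-04, -1.69239837e-03,
       -2.37684031e-04, -9.20079624e-06]), 'effort': array([ 4.52939057e-04, -3.93703830e+01, -3.70167160e+01, -7.23154767e-05,
        7.23327161e-03,  5.11179792e-06]), 'tool_pos': array([0.22211874, 0.5835452 , 0.23007608]), 'tool_rot': array([ 0.28396795,  1.55250199, -0.28704156]), 'contact_force': array([-0.22480139, -0.03541917,  0.04069805]), 'wrist_torque': array([ 0.02594349, -0.00500982, -0.00271674]), 'opening': 0.08508761953185444}
scene [[-0.854, -0.428, 0.296, 0.247], [-0.52, 0.692, -0.5, 0.491], [0.01, -0.581, -0.814, 0.997], [0.0, 0.0, 0.0, 1.0]] 419.8483159515346
top [[0.02, -0.996, 0.082, 0.491], [-1.0, -0.02, 0.004, -0.065], [-0.002, -0.082, -0.997, 1.197], [0.0, 0.0, 0.0, 1.0]] 466.08202810417464
top tealight1 0.73 [ 5.523e-01 -4.089e-01 -2.000e-04] [385. 200.]
top tealight1 0.69 [ 0.5068 -0.3073  0.0008] [345. 217.]
top tealight1 0.62 [ 0.4329 -0.3151
[... 184 characters left out ...]
95. 242.]
top chest 0.91 [0.7187 0.0421 0.0008] [211. 132.]
top pull 0.59 [0.6061 0.0502 0.0406] [205. 174.]
top tin 0.92 [ 0.7326 -0.1609 -0.0047] [289. 129.]
top spice 0.75 [ 0.7291 -0.2939 -0.0028] [340. 131.]
scene tealight1 0.68 [ 0.5058 -0.3076 -0.0042] [316. 163.]
scene tealight1 0.67 [ 0.5488 -0.4076  0.0008] [318. 136.]
scene tealight1 0.66 [ 4.380e-01 -3.141e-01 -2.000e-04] [337. 170.]
scene tealight1 0.55 [ 0.4717 -0.3957  0.0018] [338. 148.]
scene tealight1 0.51 [ 5.106e-01 -1.997e-01  2.000e-04] [298. 186.]
scene candle_jar 0.88 [ 0.4406 -0.1827 -0.0032] [317. 201.]
scene chest 0.62 [ 7.184e-01  3.780e-02 -4.000e-04] [193. 212.]
scene pull 0.75 [0.6074 0.0426 0.0432] [224. 224.]
```

View pics/t0.png

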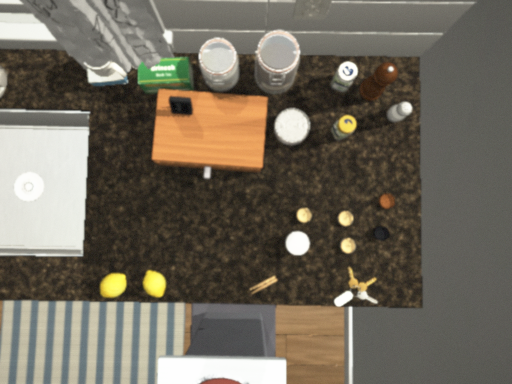

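View pics/s0.png

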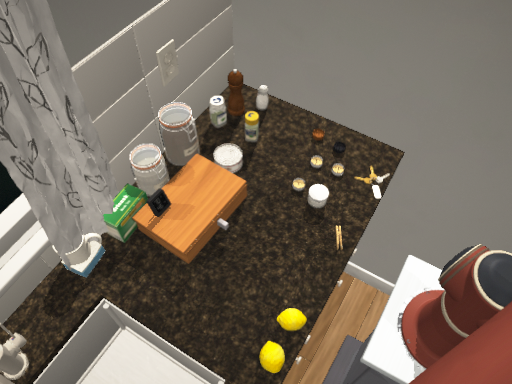

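The top view shows three tea lights at pixels (304,215), (345,218) and (347,245). The white-lidded jar is at (297,243), and the brown (386,201) and black (380,233) decoys are to be ignored. The chest is at (211,132) with its pull at (207,172). I still need the chest yaw.

```bash
cat >> h.py <<'E'
def yaw_now():
    o=ctrl.get_obs(); M=R.from_rotvec(o["tool_rot"]).as_matrix(); return M,o["tool_pos"]
def state():
    M,p=yaw_now(); o=ctrl.get_obs(); print("t",round(o["t"],2),"p",np.round(p,4),"yaw_y",round(np.degrees(np.arctan2(M[1,1],M[0,1])),1),"tilt",np.round(M[:,0],3),"F",np.round(o["contact_force"],1),"op",round(o["opening"],4))
def to(P,yawdeg=None):
    """tool-frame total shift (after turn) and turn about x (deg) to reach world P with tool-y heading yawdeg"""
    M,p=yaw_now(); t=np.zeros(3); N=M
    if yawdeg is not None:
        Y=np.array([np.cos(np.radians(yawdeg)),np.sin(np.radians(yawdeg)),0]); X=np.array([0,0,-1.]); N=np.c_[X,Y,np.cross(X,Y)]
        t=np.degrees(R.from_matrix(M.T@N).as_rotvec())
    print("to",np.round(P,4),"shift(after turn) mm",np.round(N.T@(np.array(P)-p)*1000,1),"turn",np.round(t,2))
E
python3 - <<'E'
from h import *
state()
for c in("top","scene"):
    get_image(c); m=cut_out(c,"chest")[0]["mask"].astype(np.uint8)
    if c=="top":
        im=get_image(c); 
        hsv=cv2.cvtColor(im,cv2.COLOR_RGB2HSV); wood=((hsv[...,0]<20)&(hsv[...,1]>110)&(hsv[...,2]>90)).astype(np.uint8)*cv2.dilate(m,np.ones((5,5)))
        wood=cv2.morphologyEx(wood,cv2.MORPH_OPEN,np.ones((7,7)))
        for mm in(wood,cv2.morphologyEx(m,cv2.MORPH_OPEN,np.ones((15,15)))):
            cs=max(cv2.findContours(mm,0,1)[0],key=cv2.contourArea)[:,0]
            P=np.array([ray(c,u,v,0.072)[:2] for u,v in cs],np.float32)
            print(cv2.minAreaRect(P)); print(np.round(cv2.boxPoints(cv2.minAreaRect(P)),3).tolist())
    show(c,["pull","chest"])
E
```

```text
t 0.6 p [0.2224 0.5841 0.2313] yaw_y 69.2 tilt [-0. -0. -1.] F [-0.2 -0.1  0.2] op 0.0848
((0.7135830521583557, 0.03861688822507858), (0.27424901723861694, 0.18706703186035156), 86.81636047363281)
[[0.6129999756813049, -0.09300000220537186], [0.7990000247955322, -0.10300000011920929], [0.8149999976158142, 0.17000000178813934], [0.628000020980835, 0.1809999942779541]]
((0.711344301700592, 0.039209797978401184), (0.2750253677368164, 0.18837910890579224), 86.93321990966797)
[[0.6100000143051147, -0.09300000220537186], [0.7979999780654907, -0.10300000011920929], [0.8130000233650208, 0.17100000381469727], [0.625, 0.18199999630451202]]
top pull 0.75 [0.608  0.0491 0.0405] [205. 173.]
top chest 0.74 [ 7.155e-01  4.120e-02 -1.000e-04] [211. 134.]
scene pull 0.94 [0.6049 0.0447 0.0435] [225. 225.]
scene chest 0.65 [0.6873 0.1297 0.0339] [181. 236.]
scene chest 0.59 [ 0.7189  0.0349 -0.0012] [194. 212.]
```

```bash
python3 - <<'E'
from h import *
to([0.607,0.0465,0.15],86.9)
E
```

```text
to [0.607  0.0465 0.15  ] shift(after turn) mm [  81.3 -516.   413.1] turn [-17.74   0.     0.  ]
```

Request:
arm_command:
  plan:
    - [[0, 0, 0, -5.9, 0, 0, 0.045], [0, 0, 0, -5.9, 0, 0, 0.045], [0, 0, 0, -5.9, 0, 0, 0.045], [0.0048, -0.0304, 0.0243, 0, 0, 0, 0.045], [0.0048, -0.0304, 0.0243, 0, 0, 0, 0.045], [0.0048, -0.0304, 0.0243, 0, 0, 0, 0.045], [0.0048, -0.0304, 0.0243, 0, 0, 0, 0.045], [0.0048, -0.0304, 0.0243, 0, 0, 0, 0.045], [0.0048, -0.0304, 0.0243, 0, 0, 0, 0.045], [0.0048, -0.0304, 0.0243, 0, 0, 0, 0.045], [0.0048, -0.0304, 0.0243, 0, 0, 0, 0.045], [0.0048, -0.0304, 0.0243, 0, 0, 0, 0.045], [0.0048, -0.0304, 0.0243, 0, 0, 0, 0.045], [0.0048, -0.0304, 0.0243, 0, 0, 0, 0.045], [0.0048, -0.0304, 0.0243, 0, 0, 0, 0.045], [0.0048, -0.0304, 0.0243, 0, 0, 0, 0.045], [0.0048, -0.0304, 0.0243, 0, 0, 0, 0.045], [0.0048, -0.0304, 0.0243, 0, 0, 0, 0.045], [0.0048, -0.0304, 0.0243, 0, 0, 0, 0.045], [0.0048, -0.0304, 0.0243, 0, 0, 0, 0.045]]
  squeeze: 40

```text
t: 2.72
tool_pos: [0.6319, 0.0365, 0.1494]
tool_rot: [0.027, 1.561, -0.012]
contact_force: [0.0, 0.5, 0.9]
opening: 0.0449
```

```bash
python3 - <<'E'
from h import *
state(); to([0.607,0.0465,0.15],86.9); to([0.607,0.0465,0.027],86.9)
print(ctrl.get_obs()["q"])
E
```

```text
t 2.72 p [0.6319 0.0365 0.1494] yaw_y 88.6 tilt [ 0.01  0.01 -1.  ] F [0.  0.5 0.9] op 0.0449
to [0.607  0.0465 0.15  ] shift(after turn) mm [ -0.6   8.7 -25.4] turn [ 1.68  0.55 -0.57]
to [0.607  0.0465 0.027 ] shift(after turn) mm [122.4   8.7 -25.4] turn [ 1.68  0.55 -0.57]
[-0.06435397  0.12591178  1.67472383  0.01046794  1.33165518 -1.61273309]
```

Request:
arm_command:
  plan:
    - [[0, 0.003, -0.009, 1.6, 0.55, -0.55, 0.045], [0, 0.003, -0.009, 0, 0, 0, 0.045], [0, 0.003, -0.007, 0, 0, 0, 0.045], [0.0, 0, 0, 0, 0, 0, 0.045], [0.0, 0, 0, 0, 0, 0, 0.045]]

```text
t: 3.13
tool_pos: [0.6086, 0.0401, 0.1468]
tool_rot: [0.047, 1.572, -0.049]
contact_force: [-1.2, -0.5, -0.2]
opening: 0.0449
```

```bash
python3 - <<'E'
from h import *
state(); to([0.607,0.0465,0.027],86.9)
E
```

```text
t 3.13 p [0.6086 0.0401 0.1468] yaw_y 86.5 tilt [-0.002 -0.001 -1.   ] F [-1.2 -0.5 -0.2] op 0.0449
to [0.607  0.0465 0.027 ] shift(after turn) mm [119.8   6.3  -1.9] turn [-0.39 -0.1   0.08]
```

Request:
arm_command:
  plan:
    - [[0.0, 0.0063, -0.0019, 0.4, 0, 0, 0.045], [0.015, 0, 0, 0, 0, 0, 0.045], [0.015, 0, 0, 0, 0, 0, 0.045], [0.015, 0, 0, 0, 0, 0, 0.045], [0.015, 0, 0, 0, 0, 0, 0.045], [0, 0, 0, 0, 0, 0, 0.045], [0, 0, 0, 0, 0, 0, 0.045]]

```text
t: 3.72
tool_pos: [0.6071, 0.0556, 0.0905]
tool_rot: [0.046, 1.562, -0.046]
contact_force: [0.5, 0.2, -0.4]
opening: 0.0449
```

```bash
python3 - <<'E'
from h import *
state(); to([0.607,0.0465,0.027],86.9)
E
```

```text
t 3.72 p [0.6071 0.0556 0.0905] yaw_y 86.6 tilt [ 0.009  0.    -1.   ] F [ 0.5  0.2 -0.4] op 0.0449
to [0.607  0.0465 0.027 ] shift(after turn) mm [63.5 -9.1  0.4] turn [-0.25  0.5  -0.04]
```

Request:
arm_command:
  plan:
    - [[0.0, -0.0045, 0, 0, 0.4, 0, 0.045], [0, -0.0045, 0, 0, 0, 0, 0.045], [0, 0, 0, 0, 0, 0, 0.045], [0, 0, 0, 0, 0, 0, 0.045], [0, 0, 0, 0, 0, 0, 0.045]]

```text
t: 4.13
tool_pos: [0.6085, 0.047, 0.0952]
tool_rot: [0.045, 1.563, -0.044]
contact_force: [0.8, 0.3, -0.2]
opening: 0.0453
```

```bash
python3 - <<'E'
from h import *
state(); to([0.607,0.0465,0.027],86.9)
snap("top","t1",(140,80,300,240),3.5)
E
```

```text
t 4.13 p [0.6085 0.047  0.0952] yaw_y 86.7 tilt [ 0.008  0.001 -1.   ] F [ 0.8  0.3 -0.2] op 0.0453
to [0.607  0.0465 0.027 ] shift(after turn) mm [68.2 -0.6 -1.5] turn [-0.15  0.43 -0.05]
```

View pics/t1.png

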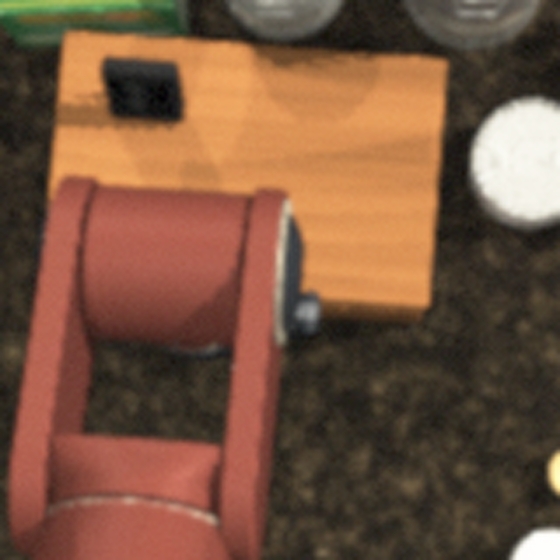

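The arm hides the pull, which should lie under the gripper. I'll carry on down to it.

Request:
arm_command:
  plan:
    - [[0.011, 0, -0.0015, 0, 0.4, 0, 0.045], [0.011, 0, 0, 0, 0, 0, 0.045], [0.011, 0, 0, 0, 0, 0, 0.045], [0.011, 0, 0, 0, 0, 0, 0.045], [0.011, 0, 0, 0, 0, 0, 0.045], [0.009, 0, 0, 0, 0, 0, 0.045], [0, 0, 0, 0, 0, 0, 0.045], [0, 0, 0, 0, 0, 0, 0.045]]

```text
t: 4.85
tool_pos: [0.6053, 0.0471, 0.0219]
tool_rot: [0.046, 1.574, -0.044]
contact_force: [0.2, -0.3, 0.8]
opening: 0.0448
```

```bash
python3 - <<'E'
from h import *
state(); to([0.607,0.0465,0.027],86.9)
E
```

```text
t 4.85 p [0.6053 0.0471 0.0219] yaw_y 86.7 tilt [-0.004  0.001 -1.   ] F [ 0.2 -0.3  0.8] op 0.0448
to [0.607  0.0465 0.027 ] shift(after turn) mm [-5.1 -0.5  1.8] turn [-0.17 -0.24 -0.06]
```

Request:
arm_command:
  plan:
    - [[-0.004, 0, 0.001, 0, 0, 0, 0.045], [0, 0, 0, 0, 0, 0, 0.0], [0, 0, 0, 0, 0, 0, 0.0], [0, 0, 0, 0, 0, 0, 0.0], [0, 0, 0, 0, 0, 0, 0.0], [0, 0, 0, 0, 0, 0, 0.0], [0, 0, 0, 0, 0, 0, 0.0]]

```text
t: 5.43
tool_pos: [0.6066, 0.0457, 0.0268]
tool_rot: [0.044, 1.574, -0.046]
contact_force: [0.2, -1.7, -3.1]
opening: 0.0135
```

```bash
python3 - <<'E'
from h import *
state()
E
```

```text
t 5.43 p [0.6066 0.0457 0.0268] yaw_y 86.7 tilt [-0.003 -0.001 -1.   ] F [ 0.2 -1.7 -3.1] op 0.0135
```

Request:
arm_command:
  plan:
    - [[0, 0, -0.006, 0, 0, 0, 0], [0, 0, -0.012, 0, 0, 0, 0], [0, 0, -0.012, 0, 0, 0, 0], [0, 0, -0.012, 0, 0, 0, 0], [0, 0, -0.012, 0, 0, 0, 0], [0, 0, -0.012, 0, 0, 0, 0], [0, 0, -0.012, 0, 0, 0, 0], [0, 0, -0.012, 0, 0, 0, 0], [0, 0, -0.012, 0, 0, 0, 0], [0, 0, -0.012, 0, 0, 0, 0], [0, 0, -0.01, 0, 0, 0, 0], [0, 0, -0.006, 0, 0, 0, 0], [0, 0, -0.006, 0, 0, 0, 0], [0, 0, -0.006, 0, 0, 0, 0], [0, 0, -0.006, 0, 0, 0, 0]]

```text
t: 6.68
tool_pos: [0.4565, 0.0542, 0.0274]
tool_rot: [0.043, 1.548, -0.046]
contact_force: [40.1, -0.2, -38.7]
opening: 0.0132
```

```bash
python3 - <<'E'
from h import *
state()
E
```

```text
t 6.68 p [0.4565 0.0542 0.0274] yaw_y 86.7 tilt [ 0.022 -0.003 -1.   ] F [ 40.1  -0.2 -38.7] op 0.0132
```

Request:
arm_command:
  plan:
    - [[0, 0, 0.002, 0, 0, 0, 0], [0, 0, 0.0, 0, 0, 0, 0.045], [0, 0, 0.0, 0, 0, 0, 0.045], [0, 0, 0.0, 0, 0, 0, 0.045], [0, 0, 0.0, 0, 0, 0, 0.045], [-0.015, 0, 0.0, 0, -1.2, 0, 0.045], [-0.025, 0, 0.0, 0, 0, 0, 0.045], [-0.025, 0, 0.0, 0, 0, 0, 0.045], [-0.025, -0.03, 0.0, 0, 0, 0, 0.06], [-0.015, -0.03, 0, 7, 0, 0, 0.06], [0, -0.03, -0.007, 7, 0, 0, 0.06], [0, -0.03, -0.01, 7, 0, 0, 0.06], [0, -0.026, -0.015, 7, 0, 0, 0.06], [0, -0.02, -0.02, 7, 0, 0, 0.06], [0, -0.015, -0.025, 7, 0, 0, 0.06], [0, 0, -0.025, 7, 0, 0, 0.06]]

```text
t: 8.02
tool_pos: [0.3216, -0.0684, 0.1392]
tool_rot: [0.731, 1.395, -0.709]
contact_force: [0.5, 1.6, 0.3]
opening: 0.0601
```

```bash
python3 - <<'E'
from h import *
state(); print(ctrl.get_obs()["q"])
for c,n in(("top","t2"),("scene","s2")):
    snap(c,n)
    show(c,["pull"]+["pocket%d"%i for i in range(6)]+["jar_pocket","stored1","tealight1","candle_jar"])
E
```

```text
t 8.02 p [ 0.3216 -0.0684  0.1392] yaw_y 36.8 tilt [ 0.052 -0.01  -0.999] F [0.5 1.6 0.3] op 0.0601
[-0.44878168 -0.78011433  2.39553224  0.01338813  1.47505401 -1.09080617]
top pull 0.84 [0.4602 0.0536 0.0417] [202. 233.]
top pocket0 0.86 [0.5359 0.0857 0.0347] [190. 202.]
top pocket0 0.82 [0.5288 0.0339 0.0372] [211. 205.]
top pocket0 0.76 [0.6029 0.1328 0.0379] [172. 175.]
top pocket0 0.75 [0.5919 0.0281 0.034 ] [214. 180.]
top pocket0 0.67 [0.5358 0.1339 0.0346] [171. 202.]
top pocket1 0.86 [0.5359 0.0857 0.0347] [190. 202.]
top pocket1 0.82 [0.5288 0.0339 0.0372] [211. 205.]
top pocket1 0.76 [0.6029 0.1328 0.0379] [172. 175.]
top pocket1 0.75 [0.5919 0.0281 0.034 ] [214. 180.]
top pocket1 0.67 [0.5358 0.1339 0.0346] [171. 202.]
top pocket2 0.86 [0.5359 0.0857 0.0347] [190. 202.]
top pocket2 0.82 [0.5288 0.0339 0.0372] [211. 205.]
top pocket2 0.76 [0.6029 0.1328 0.0379] [172. 175.]
top pocket2 0.75 [0.5919 0.0281 0.034 ] [214. 180.]
top pocket2 0.67 [0.5358 0.1339 0.0346] [171. 202.]
top pocket3 0.86 [0.5359 0.0857 0.0347] [190. 202.]
top pocket3 0.82 [0.5288 0.0339 0.0372] [211.
[... 3503 characters left out ...]
[206. 254.]
scene pocket5 0.69 [ 0.7345 -0.1625  0.0022] [228. 162.]
scene pocket5 0.63 [0.5338 0.0319 0.0342] [250. 235.]
scene jar_pocket 0.7 [ 0.5551 -0.0257  0.0123] [255. 220.]
scene jar_pocket 0.62 [ 0.733  -0.1632  0.0012] [228. 163.]
scene stored1 0.59 [0.5973 0.0782 0.0359] [220. 237.]
scene stored1 0.5 [0.5392 0.1346 0.0343] [227. 264.]
scene tealight1 0.71 [ 0.5127 -0.2003 -0.0007] [298. 185.]
scene tealight1 0.48 [ 0.549  -0.4086  0.0006] [318. 136.]
scene tealight1 0.47 [ 0.4688 -0.3948  0.0027] [339. 148.]
scene tealight1 0.45 [ 0.4429 -0.316   0.0012] [336. 169.]
scene tealight1 0.45 [ 0.5066 -0.3068 -0.0014] [316. 163.]
scene candle_jar 0.63 [0.6001 0.0798 0.0384] [219. 236.]
```

View pics/t2.png

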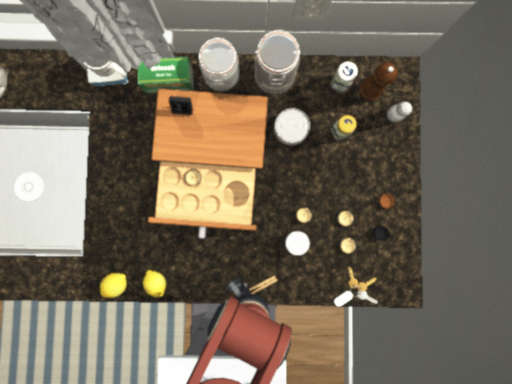

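The drawer is fully open, and the stored tea light sits in pocket 4 (rear middle, pixel 192,176). I'll check the pocket lattice and object positions with an overlay.

```bash
cat >> h.py <<'E'
X=np.array([.9984,-.0565]);Y=np.array([.0565,.9984])
def overlay(C,name,objs):
    ims=[]
    for cam,crop in(("top",(145,150,275,245)),("scene",(190,200,290,275)),("top",(280,190,370,265)),("scene",(275,130,350,215))):
        im=get_image(cam)[:,:,::-1]; s=4; big=cv2.resize(im,None,fx=s,fy=s,interpolation=cv2.INTER_CUBIC)
        def circ(c,r,z,col):
            pts=[np.array(pix(cam,[c[0]+r*np.cos(a),c[1]+r*np.sin(a),z]))*s+s/2-.5 for a in np.linspace(0,6.283,60)]
            cv2.polylines(big,[np.round(pts).astype(np.int32)],True,col,1,cv2.LINE_AA)
        for i in range(2):
            for j in(-1,0,1): circ(C+i*.062*X+j*.051*Y,.023,.044,(0,255,0))
        circ(C+.031*X-.111*Y,.0325,.044,(255,0,0))
        for p,r,z in objs: circ(np.array(p),r,z,(0,0,255))
        b=big[crop[1]*s:crop[3]*s,crop[0]*s:crop[2]*s]; ims.append(cv2.resize(b,(400,300)))
    cv2.imwrite(f"pics/{name}.png",np.vstack([np.hstack(ims[:2]),np.hstack(ims[2:])]))
E
python3 - <<'E'
from h import *
overlay(np.array([.5335,.0855]),"ov1",[((.513,-.202),.019,.015),((.506,-.3075),.019,.015),((.4365,-.315),.019,.015),((.440,-.1805),.0285,.044)])
E
```

```text
(no output)
```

View pics/ov1.png

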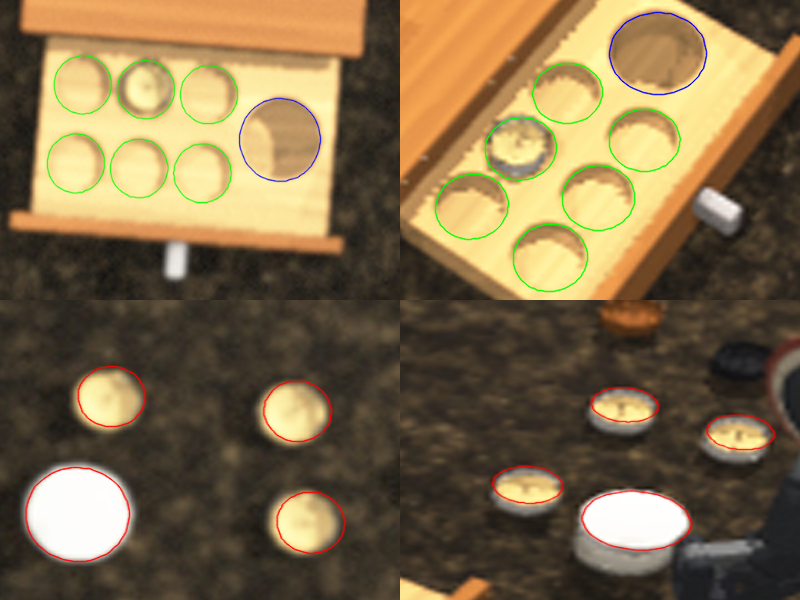

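The overlay fits to about 1–2 mm: the pocket rims match in both views, and the tea-light and jar circles match too. First I'll take the tea light at (0.513,-0.202), keeping the current jaw heading of about 37°, which clears the jar.

```bash
python3 - <<'E'
from h import *
state(); to([.513,-.2015,.08],36.8)
E
```

```text
t 9.42 p [ 0.3232 -0.0669  0.1391] yaw_y 37.4 tilt [ 0.053 -0.009 -0.999] F [ 0.8 -0.5 -0.2] op 0.06
to [ 0.513  -0.2015  0.08  ] shift(after turn) mm [ 59.1  71.4 221.4] turn [ 0.55  2.23 -2.09]
```

Request:
arm_command:
  plan:
    - [[0, 0, 0, 0.5, 2.2, -2.1, 0.06], [0, 0.0087, 0.027, 0, 0, 0, 0.06], [0, 0.0087, 0.027, 0, 0, 0, 0.06], [0, 0.0087, 0.027, 0, 0, 0, 0.06], [0, 0.0087, 0.027, 0, 0, 0, 0.06], [0, 0.0087, 0.027, 0, 0, 0, 0.06], [0, 0.0087, 0.027, 0, 0, 0, 0.06], [0, 0.0087, 0.027, 0, 0, 0, 0.06], [0, 0.004, 0.012, 0, 0, 0, 0.06], [0, 0, 0, 0, 0, 0, 0.06], [0, 0, 0, 0, 0, 0, 0.06]]

```text
t: 10.33
tool_pos: [0.5054, -0.1953, 0.1372]
tool_rot: [0.723, 1.447, -0.724]
contact_force: [0.3, 0.4, -0.3]
opening: 0.0602
```

```bash
python3 - <<'E'
from h import *
state(); to([.513,-.2015,.0065],36.8)
E
```

```text
t 10.33 p [ 0.5054 -0.1953  0.1372] yaw_y 36.9 tilt [-0.    -0.001 -1.   ] F [ 0.3  0.4 -0.3] op 0.0602
to [ 0.513  -0.2015  0.0065] shift(after turn) mm [130.7   2.4   9.5] turn [0.09 0.03 0.03]
```

Request:
arm_command:
  plan:
    - [[0.01, 0.0012, 0.0047, 0, 0, 0, 0.06], [0.018, 0.0012, 0.0047, 0, 0, 0, 0.06], [0.018, 0, 0, 0, 0, 0, 0.06], [0.018, 0, 0, 0, 0, 0, 0.06], [0.018, 0, 0, 0, 0, 0, 0.06], [0.01, 0, 0, 0, 0, 0, 0.06], [0.006, 0, 0, 0, 0, 0, 0.06], [0, 0, 0, 0, 0, 0, 0.06], [0, 0, 0, 0, 0, 0, 0.06]]

```text
t: 11.08
tool_pos: [0.509, -0.1979, 0.033]
tool_rot: [0.721, 1.447, -0.722]
contact_force: [0.2, -0.5, 0.3]
opening: 0.06
```

```bash
python3 - <<'E'
from h import *
state(); to([.513,-.2015,.0065],36.8)
E
```

```text
t 11.08 p [ 0.509  -0.1979  0.033 ] yaw_y 37.0 tilt [-0.    -0.001 -1.   ] F [ 0.2 -0.5  0.3] op 0.06
to [ 0.513  -0.2015  0.0065] shift(after turn) mm [26.5  1.1  5.3] turn [0.21 0.02 0.02]
```

Request:
arm_command:
  plan:
    - [[0.008, 0.001, 0.0055, 0, 0, 0, 0.06], [0.008, 0, 0.002, 0, 0, 0, 0.06], [0.006, 0, 0, 0, 0, 0, 0.06], [0.003, 0, 0, 0, 0, 0, 0.06], [0, 0, 0, 0, 0, 0, 0.06], [0, 0, 0, 0, 0, 0, 0.06]]

```text
t: 11.58
tool_pos: [0.5174, -0.2053, 0.0089]
tool_rot: [0.72, 1.441, -0.722]
contact_force: [0.3, 0.1, -0.6]
opening: 0.0599
```

```bash
python3 - <<'E'
from h import *
state(); to([.513,-.2015,.0065],36.8)
E
```

```text
t 11.58 p [ 0.5174 -0.2053  0.0089] yaw_y 37.0 tilt [ 0.006 -0.004 -1.   ] F [ 0.3  0.1 -0.6] op 0.0599
to [ 0.513  -0.2015  0.0065] shift(after turn) mm [ 2.4 -1.3 -5.7] turn [ 0.22  0.37 -0.13]
```

Request:
arm_command:
  plan:
    - [[0.002, -0.001, -0.004, 0, 0, 0, 0.06], [0, 0, 0, 0, 0, 0, 0.06], [0, 0, 0, 0, 0, 0, 0.02], [0, 0, 0, 0, 0, 0, 0.02], [0, 0, 0, 0, 0, 0, 0.02], [0, 0, 0, 0, 0, 0, 0.02], [0, 0, 0, 0, 0, 0, 0.02]]
  squeeze: 30

```text
t: 12.17
tool_pos: [0.5147, -0.2028, 0.0081]
tool_rot: [0.72, 1.438, -0.721]
contact_force: [0.4, 0.1, -1.2]
opening: 0.0348
```

```bash
python3 - <<'E'
from h import *
state()
E
```

```text
t 12.17 p [ 0.5147 -0.2028  0.0081] yaw_y 37.0 tilt [ 0.008 -0.005 -1.   ] F [ 0.4  0.1 -1.2] op 0.0348
```

Request:
arm_command:
  plan:
    - [[0, 0, 0, 0, 0.5, -0.2, 0.02], [-0.006, 0, 0, 0, 0, 0, 0.02], [-0.012, 0, 0, 0, 0, 0, 0.02], [-0.02, 0, 0, 0, 0, 0, 0.02], [-0.02, 0, 0, 0, 0, 0, 0.02], [-0.02, 0, 0, 0, 0, 0, 0.02], [-0.01, 0, 0, 0, 0, 0, 0.02], [0, 0, 0, 0, 0, 0, 0.02]]

```text
t: 12.83
tool_pos: [0.5143, -0.2026, 0.1031]
tool_rot: [0.722, 1.45, -0.722]
contact_force: [0.4, 0.4, 0.4]
opening: 0.0349
```

```bash
python3 - <<'E'
from h import *
state(); to([.513,-.2015,.1],-3.2)
u,v=map(int,pix("scene",yaw_now()[1])); print(u,v)
snap("scene","s3",(u-60,v-55,u+60,v+45),5)
show("top",["tealight1","candle_jar"])
show("scene",["tealight1","candle_jar"])
E
```

```text
t 12.83 p [ 0.5143 -0.2026  0.1031] yaw_y 37.0 tilt [-0.002  0.001 -1.   ] F [0.4 0.4 0.4] op 0.0349
to [ 0.513  -0.2015  0.1   ] shift(after turn) mm [ 3.1 -1.4 -1. ] turn [40.22 -0.11  0.12]
301 162
top tealight1 0.75 [ 0.4708 -0.3932 -0.0042] [379. 232.]
top tealight1 0.71 [ 0.5487 -0.4113 -0.002 ] [386. 202.]
top tealight1 0.65 [ 4.316e-01 -3.161e-01 -1.000e-04] [349. 247.]
top tealight1 0.64 [ 0.512  -0.2048 -0.0024] [305. 214.]
top tealight1 0.58 [ 0.5062 -0.3058  0.0017] [345. 217.]
top candle_jar 0.88 [ 0.4393 -0.179  -0.0026] [294. 243.]
top candle_jar 0.36 [0.5296 0.0336 0.0361] [211. 205.]
scene tealight1 0.7 [ 0.4391 -0.317   0.0015] [337. 169.]
scene tealight1 0.65 [ 0.5114 -0.2005  0.0932] [301. 166.]
scene tealight1 0.56 [ 0.5082 -0.3052 -0.0021] [315. 163.]
scene tealight1 0.56 [ 0.4688 -0.3943 -0.0015] [339. 149.]
scene candle_jar 0.69 [ 0.44   -0.1834 -0.0016] [317. 200.]
```

View pics/s3.png

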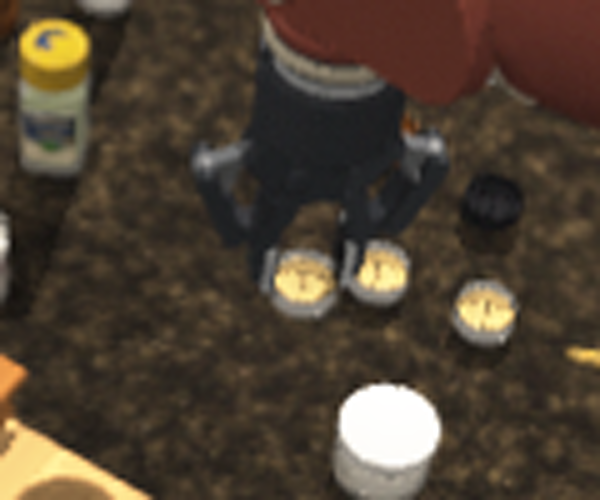

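The tea light is held level between the pads at about crop (305,285). Its base is about 8–10 mm below the TCP. Next I'll turn the jaws to chest x and carry it to pocket 5.

Request:
arm_command:
  plan:
    - [[-0.005, 0, 0, 6.7, 0, 0, 0.02], [-0.005, 0, 0, 6.7, 0, 0, 0.02], [0, 0, 0, 6.7, 0, 0, 0.02], [0, 0, 0, 6.7, 0, 0, 0.02], [0, 0, 0, 6.7, 0, 0, 0.02], [0, 0, 0, 6.7, 0, 0, 0.02], [0, 0.0081, -0.0295, 0, 0, 0, 0.02], [0, 0.0081, -0.0295, 0, 0, 0, 0.02], [0, 0.0081, -0.0295, 0, 0, 0, 0.02], [0, 0.0081, -0.0295, 0, 0, 0, 0.02], [0, 0.0081, -0.0295, 0, 0, 0, 0.02], [0, 0.0081, -0.0295, 0, 0, 0, 0.02], [0, 0.0081, -0.0295, 0, 0, 0, 0.02], [0, 0.006, -0.02, 0, 0, 0, 0.02], [0, 0.002, -0.006, 0, 0, 0, 0.02], [0, 0, 0, 0, 0, 0, 0.02], [0, 0, 0, 0, 0, 0, 0.02]]

```text
t: 14.5
tool_pos: [0.5854, 0.0377, 0.0805]
tool_rot: [1.266, 1.215, -1.314]
contact_force: [0.0, -0.2, -0.1]
opening: 0.035
```

```bash
python3 - <<'E'
from h import *
state(); to([.5925,.029,.047],-3.2)
show("scene",["tealight1"])
E
```

```text
t 14.5 p [0.5854 0.0377 0.0805] yaw_y -5.5 tilt [-0.055  0.019 -0.998] F [ 0.  -0.2 -0.1] op 0.035
to [0.5925 0.029  0.047 ] shift(after turn) mm [33.5  7.5  8.3] turn [-2.34 -0.84  3.2 ]
scene tealight1 0.7 [ 0.4391 -0.317   0.0015] [337. 169.]
scene tealight1 0.65 [ 0.5114 -0.2005  0.0932] [301. 166.]
scene tealight1 0.56 [ 0.5082 -0.3052 -0.0021] [315. 163.]
scene tealight1 0.56 [ 0.4688 -0.3943 -0.0015] [339. 149.]
```

Request:
arm_command:
  plan:
    - [[0, 0.002, 0.002, -2.3, -0.8, 3.1, 0.02], [0, 0.003, 0.003, 0, 0, 0, 0.02], [0, 0.001, 0.001, 0, 0, 0, 0.02], [0, 0, 0, 0, 0, 0, 0.02], [0, 0, 0, 0, 0, 0, 0.02]]

```text
t: 14.97
tool_pos: [0.5894, 0.0253, 0.079]
tool_rot: [1.254, 1.182, -1.261]
contact_force: [0.1, -1.1, 0.5]
opening: 0.0348
```

```bash
sed -i 's/^def show.*/&\n    get_image(cam)/' h.py; python3 - <<'E'
from h import *
state(); to([.5925,.029,.047],-3.2)
show("scene",["tealight1"])
E
```

```text
t 14.97 p [0.5894 0.0253 0.079 ] yaw_y -3.7 tilt [-0.005  0.    -1.   ] F [ 0.1 -1.1  0.5] op 0.0348
to [0.5925 0.029  0.047 ] shift(after turn) mm [32.   2.9 -3.9] turn [-0.49  0.02  0.3 ]
scene tealight1 0.68 [0.5862 0.0291 0.0712] [233. 218.]
```

Request:
arm_command:
  plan:
    - [[0.003, 0.002, -0.003, -0.5, 0, 0.3, 0.02], [0.006, 0.001, 0, 0, 0, 0, 0.02], [0.006, 0, 0, 0, 0, 0, 0.02], [0.005, 0, 0, 0, 0, 0, 0.02], [0.002, 0, 0, 0, 0, 0, 0.02], [0, 0, 0, 0, 0, 0, 0.02], [0, 0, 0, 0, 0, 0, 0.02]]

```text
t: 15.65
tool_pos: [0.5928, 0.0289, 0.0538]
tool_rot: [1.249, 1.184, -1.25]
contact_force: [-0.2, 0.3, -0.9]
opening: 0.035
```

```bash
python3 - <<'E'
from h import *
state(); to([.5925,.029,.045],-3.2)
snap("top","t4",(145,150,275,245),6)
E
```

```text
t 15.65 p [0.5928 0.0289 0.0538] yaw_y -3.1 tilt [-0.001  0.    -1.   ] F [-0.2  0.3 -0.9] op 0.035
to [0.5925 0.029  0.045 ] shift(after turn) mm [ 8.8 -0.3 -0.1] turn [ 0.08 -0.    0.06]
```

View pics/t4.png

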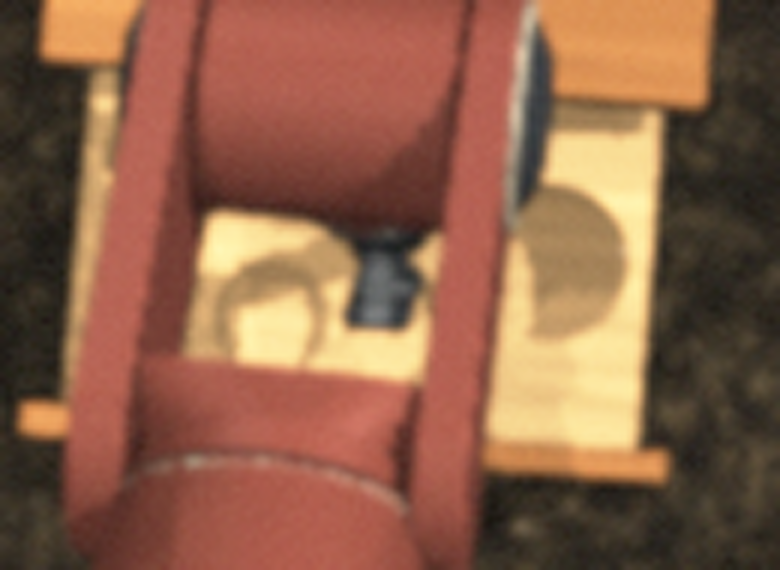

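Request:
arm_command:
  plan:
    - [[0.004, 0, 0, 0, 0, 0, 0.02], [0.003, 0, 0, 0, 0, 0, 0.02], [0.002, 0, 0, 0, 0, 0, 0.02], [0, 0, 0, 0, 0, 0, 0.02], [0, 0, 0, 0, 0, 0, 0.02]]

```text
t: 16.12
tool_pos: [0.5931, 0.0289, 0.0445]
tool_rot: [1.249, 1.183, -1.249]
contact_force: [-0.2, -0.3, 0.2]
opening: 0.0352
```

```bash
python3 - <<'E'
from h import *
state(); to([.5925,.029,.045],-3.2)
show("scene",["tealight1"])
E
```

```text
t 16.12 p [0.5931 0.0289 0.0445] yaw_y -3.1 tilt [ 0.  0. -1.] F [-0.2 -0.3  0.2] op 0.0352
to [0.5925 0.029  0.045 ] shift(after turn) mm [-0.5 -0.6 -0.1] turn [ 0.08 -0.   -0.  ]
scene tealight1 0.43 [0.5921 0.0332 0.0343] [231. 225.]
```

Request:
arm_command:
  plan:
    - [[0, 0, 0, 0, 0, 0, 0.045], [0, 0, 0, 0, 0, 0, 0.045], [0, 0, 0, 0, 0, 0, 0.045], [0, 0, 0, 0, 0, 0, 0.045], [-0.006, 0, 0, 0, 0, 0, 0.045], [-0.012, 0, 0, 0, 0, 0, 0.045], [-0.02, 0, 0, 0, 0, 0, 0.045], [-0.02, 0, 0, 0, 0, 0, 0.045], [-0.015, 0, 0, 0, 0, 0, 0.06], [0, -0.008, 0.028, 0, 0, 0, 0.06], [0, -0.008, 0.028, 0, 0, 0, 0.06], [0, -0.008, 0.028, 0, 0, 0, 0.06], [0, -0.008, 0.028, 0, 0, 0, 0.06], [0, -0.008, 0.028, 0, 0, 0, 0.06], [0, -0.008, 0.028, 0, 0, 0, 0.06], [0, -0.008, 0.02, 0, 0, 0, 0.06], [0, 0, 0, 0, 0, 0, 0.06], [0, 0, 0, 0, 0, 0, 0.06]]

```text
t: 17.72
tool_pos: [0.5324, -0.1649, 0.1425]
tool_rot: [1.253, 1.16, -1.23]
contact_force: [-0.4, 0.2, 0.2]
opening: 0.0599
```

```bash
python3 - <<'E'
from h import *
state()
show("scene",["tealight1","candle_jar","stored1"])
show("top",["tealight1","candle_jar","stored1"])
to([.506,-.307,.12],-3.2)
E
```

```text
t 17.72 p [ 0.5324 -0.1649  0.1425] yaw_y -2.9 tilt [ 0.026 -0.008 -1.   ] F [-0.4  0.2  0.2] op 0.0599
scene tealight1 0.72 [0.5911 0.0312 0.0357] [232. 225.]
scene tealight1 0.68 [ 0.5052 -0.3072 -0.0035] [316. 163.]
scene tealight1 0.67 [ 0.4413 -0.3131  0.    ] [336. 170.]
scene tealight1 0.63 [ 4.684e-01 -3.961e-01  4.000e-04] [339. 149.]
scene tealight1 0.57 [ 0.55   -0.4094  0.0034] [318. 135.]
scene tealight1 0.34 [ 0.7363 -0.1658  0.0016] [228. 162.]
scene candle_jar 0.87 [ 0.4411 -0.1829 -0.0008] [317. 200.]
scene stored1 0.68 [0.5974 0.0769 0.0314] [220. 237.]
scene stored1 0.54 [0.5935 0.0304 0.0342] [231. 224.]
top tealight1 0.69 [ 0.5482 -0.411   0.    ] [386. 202.]
top tealight1 0.59 [ 0.434  -0.3139 -0.0037] [347. 246.]
top tealight1 0.53 [0.5938 0.0267 0.0353] [214. 179.]
top tealight1 0.5 [ 0.5095 -0.306  -0.002 ] [345. 216.]
top candle_jar 0.87 [ 0.4372 -0.1771 -0.0021] [294. 243.]
top candle_jar 0.18 [ 0.5594 -0.0255  0.0087] [235. 194.]
top stored1 0.5 [0.5979 0.0817 0.0348] [193. 177.]
to [ 0.506 -0.307  0.12 ] shift(after turn) mm [ 20.7 -18.2 145.2] turn [ 0.5   0.34 -1.38]
```

Request:
arm_command:
  plan:
    - [[0.003, -0.003, 0.024, 0.5, 0.3, -1.4, 0.052], [0.003, -0.003, 0.028, 0, 0, 0, 0.052], [0.003, -0.003, 0.028, 0, 0, 0, 0.052], [0.003, -0.003, 0.028, 0, 0, 0, 0.052], [0.003, -0.003, 0.02, 0, 0, 0, 0.052], [0.003, -0.002, 0.008, 0, 0, 0, 0.052], [0, 0, 0, 0, 0, 0, 0.052], [0, 0, 0, 0, 0, 0, 0.052]]

```text
t: 18.78
tool_pos: [0.5094, -0.2982, 0.1206]
tool_rot: [1.244, 1.19, -1.244]
contact_force: [0.5, 1.0, -0.9]
opening: 0.0524
```

```bash
python3 - <<'E'
from h import *
state(); to([.506,-.307,.007],-3.2)
E
```

```text
t 18.78 p [ 0.5094 -0.2982  0.1206] yaw_y -2.7 tilt [-0.002  0.002 -1.   ] F [ 0.5  1.  -0.9] op 0.0524
to [ 0.506 -0.307  0.007] shift(after turn) mm [113.6  -2.9   9. ] turn [ 0.5  -0.13  0.15]
```

Request:
arm_command:
  plan:
    - [[0.01, -0.0015, 0.004, 0.5, 0, 0, 0.052], [0.018, -0.0013, 0.004, 0, 0, 0, 0.052], [0.018, 0, 0.001, 0, 0, 0, 0.052], [0.018, 0, 0, 0, 0, 0, 0.052], [0.012, 0, 0, 0, 0, 0, 0.052], [0.006, 0, 0, 0, 0, 0, 0.052], [0, 0, 0, 0, 0, 0, 0.052], [0, 0, 0, 0, 0, 0, 0.052]]

```text
t: 19.45
tool_pos: [0.5083, -0.2999, 0.0339]
tool_rot: [1.247, 1.189, -1.244]
contact_force: [-0.4, 0.7, 0.6]
opening: 0.0521
```

```bash
python3 - <<'E'
from h import *
state(); to([.506,-.307,.007],-3.2)
E
```

```text
t 19.45 p [ 0.5083 -0.2999  0.0339] yaw_y -2.8 tilt [-0.001  0.003 -1.   ] F [-0.4  0.7  0.6] op 0.0521
to [ 0.506 -0.307  0.007] shift(after turn) mm [26.9 -1.9  7.2] turn [ 0.41 -0.19  0.05]
```

Request:
arm_command:
  plan:
    - [[0, -0.001, 0.004, 0.4, 0, 0, 0.052], [0.004, -0.001, 0.003, 0, 0, 0, 0.052], [0.007, 0, 0.0, 0, 0, 0, 0.052], [0.006, 0, 0, 0, 0, 0, 0.052], [0.005, 0, 0, 0, 0, 0, 0.052], [0.002, 0, 0, 0, 0, 0, 0.052], [0, 0, 0, 0, 0, 0, 0.052], [0, 0, 0, 0, 0, 0, 0.052]]

```text
t: 20.12
tool_pos: [0.508, -0.3091, 0.0112]
tool_rot: [1.252, 1.178, -1.248]
contact_force: [-0.3, 0.7, -0.1]
opening: 0.0523
```

```bash
python3 - <<'E'
from h import *
state(); to([.506,-.307,.007],-3.2)
E
```

```text
t 20.12 p [ 0.508  -0.3091  0.0112] yaw_y -3.2 tilt [ 0.004 -0.001 -1.   ] F [-0.3  0.7 -0.1] op 0.0523
to [ 0.506 -0.307  0.007] shift(after turn) mm [ 4.2 -2.1 -2. ] turn [-0.04  0.03 -0.26]
```

Request:
arm_command:
  plan:
    - [[0.003, -0.002, -0.001, 0, 0, 0, 0.052], [0.001, 0, 0, 0, 0, 0, 0.052], [0, 0, 0, 0, 0, 0, 0.052], [0, 0, 0, 0, 0, 0, 0.02], [0, 0, 0, 0, 0, 0, 0.02], [0, 0, 0, 0, 0, 0, 0.02], [0, 0, 0, 0, 0, 0, 0.02], [0, 0, 0, 0, 0, 0, 0.02]]

```text
t: 20.78
tool_pos: [0.5065, -0.3082, 0.0078]
tool_rot: [1.252, 1.176, -1.247]
contact_force: [-0.1, -0.2, 1.0]
opening: 0.0357
```

```bash
python3 - <<'E'
from h import *
state()
E
```

```text
t 20.78 p [ 0.5065 -0.3082  0.0078] yaw_y -3.2 tilt [ 0.006 -0.002 -1.   ] F [-0.1 -0.2  1. ] op 0.0357
```

Request:
arm_command:
  plan:
    - [[-0.006, 0, 0, 0, 0, 0, 0.02], [-0.012, 0, 0, 0, 0, 0, 0.02], [-0.02, 0, 0, 0, 0, 0, 0.02], [-0.025, 0, 0, 0, 0, 0, 0.02], [-0.025, 0, 0, 0, 0, 0, 0.02], [-0.02, 0, 0, 0, 0, 0, 0.02], [-0.005, 0.004, -0.015, 0, 0, 0, 0.02], [0, 0.0045, -0.03, 0, 0, 0, 0.02], [0, 0.0045, -0.03, 0, 0, 0, 0.02], [0, 0.0045, -0.03, 0, 0, 0, 0.02], [0, 0.0045, -0.03, 0, 0, 0, 0.02], [0, 0.0045, -0.03, 0, 0, 0, 0.02], [0, 0.0045, -0.03, 0, 0, 0, 0.02], [0, 0.0045, -0.03, 0, 0, 0, 0.02], [0, 0.0045, -0.03, 0, 0, 0, 0.02], [0, 0.0045, -0.03, 0, 0, 0, 0.02], [0, 0.0045, -0.03, 0, 0, 0, 0.02], [0, 0.0045, -0.03, 0, 0, 0, 0.02], [0, 0.0045, -0.015, 0, 0, 0, 0.02], [0, 0, 0, 0, 0, 0, 0.02]]

```text
t: 22.45
tool_pos: [0.5925, 0.0614, 0.1519]
tool_rot: [1.263, 1.149, -1.235]
contact_force: [-0.3, 0.3, 0.4]
opening: 0.0356
```

```bash
python3 - <<'E'
from h import *
state(); to([.5983,.1329,.08],-3.2); show("scene",["tealight1"])
E
```

```text
t 22.45 p [0.5925 0.0614 0.1519] yaw_y -3.5 tilt [ 0.032 -0.01  -0.999] F [-0.3  0.3  0.4] op 0.0356
to [0.5983 0.1329 0.08  ] shift(after turn) mm [ 71.9   1.8 -71.7] turn [-0.33  0.46 -1.85]
scene tealight1 0.68 [0.594  0.0642 0.146 ] [222. 211.]
scene tealight1 0.58 [0.5913 0.0308 0.0348] [232. 225.]
```

Request:
arm_command:
  plan:
    - [[0.005, 0.001, -0.018, -0.3, 0.5, -1.8, 0.02], [0.012, 0.001, -0.022, 0, 0, 0, 0.02], [0.016, 0, -0.018, 0, 0, 0, 0.02], [0.016, 0, -0.006, 0, 0, 0, 0.02], [0.01, 0, 0, 0, 0, 0, 0.02], [0, 0, 0, 0, 0, 0, 0.02], [0, 0, 0, 0, 0, 0, 0.02]]

```text
t: 23.13
tool_pos: [0.5996, 0.1151, 0.095]
tool_rot: [1.259, 1.17, -1.258]
contact_force: [0.0, 0.5, -0.1]
opening: 0.0355
```

```bash
python3 - <<'E'
from h import *
state(); to([.5983,.1329,.0455],-3.2); show("scene",["tealight1"])
E
```

```text
t 23.13 p [0.5996 0.1151 0.095 ] yaw_y -3.9 tilt [ 0.004 -0.004 -1.   ] F [ 0.   0.5 -0.1] op 0.0355
to [0.5983 0.1329 0.0455] shift(after turn) mm [ 49.5  -2.3 -17.6] turn [-0.75  0.21 -0.24]
scene tealight1 0.65 [0.5914 0.0334 0.0362] [231. 225.]
scene tealight1 0.65 [0.5306 0.0292 0.0335] [252. 235.]
scene tealight1 0.5 [ 0.4709 -0.3963  0.0028] [339. 148.]
scene tealight1 0.48 [ 0.5531 -0.4106  0.0028] [317. 135.]
scene tealight1 0.46 [0.5991 0.1168 0.0862] [210. 238.]
```

Request:
arm_command:
  plan:
    - [[0, -0.001, -0.007, -0.7, 0.2, -0.2, 0.02], [0, -0.001, -0.007, 0, 0, 0, 0.02], [0.006, 0, -0.001, 0, 0, 0, 0.02], [0.01, 0, 0, 0, 0, 0, 0.02], [0.01, 0, 0, 0, 0, 0, 0.02], [0.006, 0, 0, 0, 0, 0, 0.02], [0.002, 0, 0, 0, 0, 0, 0.02], [0, 0, 0, 0, 0, 0, 0.02], [0, 0, 0, 0, 0, 0, 0.02]]

```text
t: 23.98
tool_pos: [0.6004, 0.1305, 0.0607]
tool_rot: [1.254, 1.178, -1.247]
contact_force: [0.5, 0.4, -0.5]
opening: 0.0356
```

```bash
python3 - <<'E'
from h import *
state(); to([.5983,.1325,.0455],-3.2); show("scene",["tealight1"])
E
```

```text
t 23.98 p [0.6004 0.1305 0.0607] yaw_y -3.3 tilt [ 0.005  0.    -1.   ] F [ 0.5  0.4 -0.5] op 0.0356
to [0.5983 0.1325 0.0455] shift(after turn) mm [15.2 -2.2 -1.9] turn [-0.08 -0.04 -0.3 ]
scene tealight1 0.7 [ 5.496e-01 -4.108e-01  1.000e-04] [318. 136.]
scene tealight1 0.66 [ 0.4695 -0.3974 -0.0021] [339. 149.]
scene tealight1 0.57 [0.6038 0.1338 0.049 ] [205. 249.]
scene tealight1 0.48 [0.594  0.0332 0.0397] [231. 224.]
```

Request:
arm_command:
  plan:
    - [[0, -0.002, -0.0015, 0, 0, -0.3, 0.02], [0.003, -0.001, 0, 0, 0, 0, 0.02], [0.005, 0, 0, 0, 0, 0, 0.02], [0.003, 0, 0, 0, 0, 0, 0.02], [0.0015, 0, 0, 0, 0, 0, 0.02], [0, 0, 0, 0, 0, 0, 0.02], [0, 0, 0, 0, 0, 0, 0.02]]

```text
t: 24.67
tool_pos: [0.5985, 0.1324, 0.0488]
tool_rot: [1.254, 1.18, -1.249]
contact_force: [-0.2, -0.3, 0.0]
opening: 0.0359
```

```bash
python3 - <<'E'
from h import *
state(); to([.5983,.1325,.0455],-3.2)
E
```

```text
t 24.67 p [0.5985 0.1324 0.0488] yaw_y -3.3 tilt [ 0.003  0.001 -1.   ] F [-0.2 -0.3  0. ] op 0.0359
to [0.5983 0.1325 0.0455] shift(after turn) mm [ 3.3 -0.2 -0.1] turn [-0.1  -0.07 -0.16]
```

Request:
arm_command:
  plan:
    - [[0.003, 0, 0, 0, 0, 0, 0.02], [0.001, 0, 0, 0, 0, 0, 0.02], [0, 0, 0, 0, 0, 0, 0.045], [0, 0, 0, 0, 0, 0, 0.045], [0, 0, 0, 0, 0, 0, 0.045], [0, 0, 0, 0, 0, 0, 0.045], [-0.006, 0, 0, 0, 0, 0, 0.045], [-0.012, 0, 0, 0, 0, 0, 0.045], [-0.02, 0, 0, 0, 0, 0, 0.045], [-0.02, 0, 0, 0, 0, 0, 0.045], [-0.015, 0, 0, 0, 0, 0, 0.05], [0, -0.01, 0.032, 0, 0, 0, 0.05], [0, -0.01, 0.032, 0, 0, 0, 0.05], [0, -0.01, 0.032, 0, 0, 0, 0.05], [0, -0.01, 0.032, 0, 0, 0, 0.05], [0, -0.01, 0.032, 0, 0, 0, 0.05], [0, -0.01, 0.032, 0, 0, 0, 0.05], [0, -0.01, 0.032, 0, 0, 0, 0.05], [0, -0.01, 0.032, 0, 0, 0, 0.05], [0, -0.01, 0.032, 0, 0, 0, 0.05]]

```text
t: 26.33
tool_pos: [0.4968, -0.1568, 0.1399]
tool_rot: [1.254, 1.165, -1.221]
contact_force: [-0.1, -0.6, -0.0]
opening: 0.05
```

```bash
python3 - <<'E'
from h import *
state()
show("scene",["tealight1","candle_jar"])
show("top",["tealight1","candle_jar"])
to([.4365,-.314,.12],-3.2)
snap("top","t5",(140,140,400,270),3)
E
```

```text
t 26.33 p [ 0.4968 -0.1568  0.1399] yaw_y -2.6 tilt [ 0.029 -0.002 -1.   ] F [-0.1 -0.6 -0. ] op 0.05
scene tealight1 0.71 [0.5993 0.1348 0.0362] [207. 253.]
scene tealight1 0.65 [0.5376 0.0893 0.0329] [237. 251.]
scene tealight1 0.55 [ 0.4722 -0.398   0.0015] [338. 148.]
scene tealight1 0.44 [0.5937 0.0326 0.0369] [231. 224.]
scene tealight1 0.41 [ 0.4405 -0.3146 -0.0013] [336. 170.]
scene candle_jar 0.95 [ 0.442  -0.1823 -0.0023] [316. 200.]
top tealight1 0.77 [ 0.4682 -0.3938 -0.0049] [379. 233.]
top tealight1 0.7 [0.6018 0.1331 0.0363] [172. 175.]
top tealight1 0.54 [0.5969 0.0286 0.0358] [214. 178.]
top tealight1 0.45 [ 0.4319 -0.3125 -0.0011] [347. 247.]
top candle_jar 0.47 [ 0.4402 -0.1794 -0.0031] [295. 242.]
to [ 0.4365 -0.314   0.12  ] shift(after turn) mm [ 18.7 -52.1 162.6] turn [ 0.67 -0.01 -1.57]
```

View pics/t5.png

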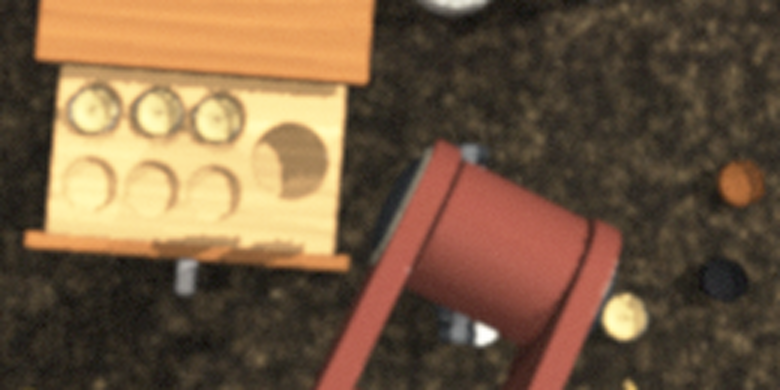

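The rear pockets 3, 4 and 5 now hold tea lights at crop (93,108), (158,110) and (217,117). The third tea light is still at crop (625,316), and I'll fetch it now.

Request:
arm_command:
  plan:
    - [[0.002, -0.008, 0.024, 0.7, 0, -1.6, 0.05], [0.002, -0.008, 0.025, 0, 0, 0, 0.05], [0.003, -0.008, 0.026, 0, 0, 0, 0.05], [0.003, -0.008, 0.026, 0, 0, 0, 0.05], [0.003, -0.008, 0.026, 0, 0, 0, 0.05], [0.003, -0.006, 0.02, 0, 0, 0, 0.05], [0.001, -0.002, 0.006, 0, 0, 0, 0.05], [0, 0, 0, 0, 0, 0, 0.05], [0, 0, 0, 0, 0, 0, 0.05]]

```text
t: 27.43
tool_pos: [0.4473, -0.2991, 0.121]
tool_rot: [1.235, 1.197, -1.233]
contact_force: [0.3, 0.0, 0.7]
opening: 0.0502
```

```bash
python3 - <<'E'
from h import *
state(); to([.4365,-.314,.0075],-3.2)
show("scene",["tealight1"])
E
```

```text
t 27.43 p [ 0.4473 -0.2991  0.121 ] yaw_y -1.9 tilt [-0.001  0.003 -1.   ] F [0.3 0.  0.7] op 0.0502
to [ 0.4365 -0.314   0.0075] shift(after turn) mm [113.5 -10.   15.5] turn [ 1.34 -0.17  0.07]
scene tealight1 0.62 [ 0.4719 -0.397  -0.0007] [338. 148.]
scene tealight1 0.59 [ 0.4412 -0.3156  0.001 ] [336. 169.]
scene tealight1 0.56 [0.5996 0.1357 0.0337] [207. 253.]
scene tealight1 0.44 [0.5929 0.0341 0.0349] [231. 225.]
scene tealight1 0.41 [ 5.476e-01 -4.103e-01  5.000e-04] [319. 136.]
```

Request:
arm_command:
  plan:
    - [[0, -0.005, 0.006, 1.3, 0, 0, 0.05], [0, -0.005, 0.006, 0, 0, 0, 0.05], [0.012, -0.001, 0.002, 0, 0, 0, 0.05], [0.018, 0, 0, 0, 0, 0, 0.05], [0.018, 0, 0, 0, 0, 0, 0.05], [0.018, 0, 0, 0, 0, 0, 0.05], [0.01, 0, 0, 0, 0, 0, 0.05], [0.004, 0, 0, 0, 0, 0, 0.05], [0, 0, 0, 0, 0, 0, 0.05], [0, 0, 0, 0, 0, 0, 0.05]]

```text
t: 28.37
tool_pos: [0.4357, -0.3108, 0.0363]
tool_rot: [1.249, 1.184, -1.246]
contact_force: [0.2, -0.0, -0.0]
opening: 0.05
```

```bash
python3 - <<'E'
from h import *
state(); to([.4365,-.314,.0075],-3.2)
E
```

```text
t 28.37 p [ 0.4357 -0.3108  0.0363] yaw_y -3.0 tilt [ 0.001  0.001 -1.   ] F [ 0.2 -0.  -0. ] op 0.05
to [ 0.4365 -0.314   0.0075] shift(after turn) mm [28.8  1.   3.1] turn [ 0.2  -0.09 -0.06]
```

Request:
arm_command:
  plan:
    - [[0.003, 0.0005, 0.002, 0.2, 0, 0, 0.05], [0.007, 0, 0, 0, 0, 0, 0.05], [0.007, 0, 0, 0, 0, 0, 0.05], [0.006, 0, 0, 0, 0, 0, 0.05], [0.003, 0, 0, 0, 0, 0, 0.05], [0, 0, 0, 0, 0, 0, 0.05], [0, 0, 0, 0, 0, 0, 0.05]]

```text
t: 28.95
tool_pos: [0.4383, -0.315, 0.0109]
tool_rot: [1.251, 1.176, -1.247]
contact_force: [-0.8, -0.0, -0.4]
opening: 0.05
```

```bash
python3 - <<'E'
from h import *
state(); to([.4365,-.314,.0075],-3.2)
E
```

```text
t 28.95 p [ 0.4383 -0.315   0.0109] yaw_y -3.2 tilt [ 0.006 -0.003 -1.   ] F [-0.8 -0.  -0.4] op 0.05
to [ 0.4365 -0.314   0.0075] shift(after turn) mm [ 3.4 -1.8 -0.9] turn [-0.01  0.14 -0.34]
```

Request:
arm_command:
  plan:
    - [[0.003, -0.001, -0.001, 0, 0, -0.3, 0.05], [0.001, 0, 0, 0, 0, 0, 0.05], [0, 0, 0, 0, 0, 0, 0.02], [0, 0, 0, 0, 0, 0, 0.02], [0, 0, 0, 0, 0, 0, 0.02], [0, 0, 0, 0, 0, 0, 0.02], [0, 0, 0, 0, 0, 0, 0.02]]

```text
t: 29.53
tool_pos: [0.4379, -0.3143, 0.0076]
tool_rot: [1.248, 1.178, -1.251]
contact_force: [0.4, -0.9, -0.5]
opening: 0.0356
```

```bash
python3 - <<'E'
from h import *
state()
E
```

```text
t 29.53 p [ 0.4379 -0.3143  0.0076] yaw_y -3.2 tilt [ 0.001 -0.004 -1.   ] F [ 0.4 -0.9 -0.5] op 0.0356
```

Request:
arm_command:
  plan:
    - [[-0.006, 0, 0, 0, 0, 0, 0.02], [-0.012, 0, 0, 0, 0, 0, 0.02], [-0.02, 0, 0, 0, 0, 0, 0.02], [-0.025, 0, 0, 0, 0, 0, 0.02], [-0.025, 0, 0, 0, 0, 0, 0.02], [-0.01, 0.004, -0.015, 0, 0, 0, 0.02], [0, 0.006, -0.03, 0, 0, 0, 0.02], [0, 0.006, -0.03, 0, 0, 0, 0.02], [0, 0.006, -0.03, 0, 0, 0, 0.02], [0, 0.006, -0.03, 0, 0, 0, 0.02], [0, 0.006, -0.03, 0, 0, 0, 0.02], [0, 0.006, -0.03, 0, 0, 0, 0.02], [0, 0.006, -0.03, 0, 0, 0, 0.02], [0, 0.006, -0.03, 0, 0, 0, 0.02], [0, 0.006, -0.03, 0, 0, 0, 0.02], [0, 0.006, -0.03, 0, 0, 0, 0.02], [0, 0.006, -0.03, 0, 0, 0, 0.02], [0, 0.004, -0.02, 0, 0, 0, 0.02], [0, 0.001, -0.01, 0, 0, 0, 0.02], [0, 0, 0, 0, 0, 0, 0.02]]

```text
t: 31.2
tool_pos: [0.5437, 0.0701, 0.1345]
tool_rot: [1.258, 1.149, -1.238]
contact_force: [-0.6, -0.0, -0.2]
opening: 0.0354
```

```bash
python3 - <<'E'
from h import *
state(); to([.5335,.0855,.06],-3.2); show("scene",["tealight1","candle_jar"])
E
```

```text
t 31.2 p [0.5437 0.0701 0.1345] yaw_y -3.5 tilt [ 0.029 -0.013 -1.   ] F [-0.6 -0.  -0.2] op 0.0354
to [0.5335 0.0855 0.06  ] shift(after turn) mm [ 74.5 -11.1 -14.8] turn [-0.29  0.65 -1.69]
scene tealight1 0.67 [0.5477 0.0678 0.126 ] [237. 225.]
scene tealight1 0.62 [ 0.5505 -0.4099  0.001 ] [318. 136.]
scene tealight1 0.56 [0.6026 0.1339 0.0351] [206. 252.]
scene tealight1 0.52 [0.5915 0.0324 0.0344] [232. 225.]
scene candle_jar 0.56 [ 0.4439 -0.1839 -0.0033] [316. 200.]
scene candle_jar 0.28 [0.6009 0.1374 0.0357] [206. 253.]
```

Request:
arm_command:
  plan:
    - [[0, -0.004, -0.005, -0.3, 0.6, -1.7, 0.02], [0.004, -0.005, -0.005, 0, 0, 0, 0.02], [0.012, -0.001, -0.002, 0, 0, 0, 0.02], [0.015, 0, 0, 0, 0, 0, 0.02], [0.015, 0, 0, 0, 0, 0, 0.02], [0.01, 0, 0, 0, 0, 0, 0.02], [0.004, 0, 0, 0, 0, 0, 0.02], [0, 0, 0, 0, 0, 0, 0.02], [0, 0, 0, 0, 0, 0, 0.02]]

```text
t: 32.1
tool_pos: [0.5305, 0.0728, 0.067]
tool_rot: [1.256, 1.174, -1.265]
contact_force: [0.7, -0.2, 0.5]
opening: 0.0355
```

```bash
python3 - <<'E'
from h import *
state(); to([.5335,.0855,.0455],-3.2); show("scene",["tealight1"])
E
```

```text
t 32.1 p [0.5305 0.0728 0.067 ] yaw_y -4.0 tilt [-0.003 -0.005 -1.   ] F [ 0.7 -0.2  0.5] op 0.0355
to [0.5335 0.0855 0.0455] shift(after turn) mm [ 21.5   2.3 -12.8] turn [-0.82  0.28  0.14]
scene tealight1 0.65 [0.6019 0.1351 0.0366] [206. 252.]
scene tealight1 0.58 [ 5.482e-01 -4.079e-01 -5.000e-04] [318. 137.]
scene tealight1 0.54 [ 0.4694 -0.394   0.0005] [339. 149.]
scene tealight1 0.45 [0.533  0.0739 0.063 ] [242. 242.]
```

Request:
arm_command:
  plan:
    - [[0, 0.001, -0.006, -0.8, 0.2, 0, 0.02], [0, 0.001, -0.004, 0, 0, 0, 0.02], [0, 0, 0, 0, 0, 0, 0.02], [0.004, 0, 0, 0, 0, 0, 0.02], [0.004, 0, 0, 0, 0, 0, 0.02], [0, 0, 0, 0, 0, 0, 0.02], [0, 0, 0, 0, 0, 0, 0.02]]

```text
t: 32.78
tool_pos: [0.5369, 0.0845, 0.0626]
tool_rot: [1.251, 1.179, -1.244]
contact_force: [-0.7, -0.2, -0.4]
opening: 0.0353
```

```bash
python3 - <<'E'
from h import *
state(); to([.5335,.0855,.0455],-3.2)
E
```

```text
t 32.78 p [0.5369 0.0845 0.0626] yaw_y -3.1 tilt [ 0.006 -0.001 -1.   ] F [-0.7 -0.2 -0.4] op 0.0353
to [0.5335 0.0855 0.0455] shift(after turn) mm [17.1 -3.4 -0.8] turn [ 0.14  0.02 -0.34]
```

Request:
arm_command:
  plan:
    - [[0, -0.0028, -0.0008, 0, 0, -0.3, 0.02], [0.004, -0.0005, 0, 0, 0, 0, 0.02], [0.006, 0, 0, 0, 0, 0, 0.02], [0.004, 0, 0, 0, 0, 0, 0.02], [0.001, 0, 0, 0, 0, 0, 0.02], [0, 0, 0, 0, 0, 0, 0.02], [0, 0, 0, 0, 0, 0, 0.02]]

```text
t: 33.37
tool_pos: [0.5324, 0.0853, 0.0449]
tool_rot: [1.247, 1.184, -1.25]
contact_force: [-1.0, 0.6, 0.2]
opening: 0.0354
```

```bash
python3 - <<'E'
from h import *
state(); to([.5335,.0855,.0455],-3.2); show("scene",["tealight1"])
E
```

```text
t 33.37 p [0.5324 0.0853 0.0449] yaw_y -3.1 tilt [-0.002 -0.    -1.   ] F [-1.   0.6  0.2] op 0.0354
to [0.5335 0.0855 0.0455] shift(after turn) mm [-0.6  1.1 -0.3] turn [0.11 0.03 0.11]
scene tealight1 0.7 [ 0.469  -0.3945  0.0024] [339. 149.]
scene tealight1 0.68 [0.5356 0.0855 0.0385] [238. 250.]
scene tealight1 0.53 [0.6035 0.1366 0.0331] [205. 253.]
scene tealight1 0.46 [ 0.5501 -0.4091  0.0024] [318. 136.]
```

Request:
arm_command:
  plan:
    - [[0, 0.001, 0, 0, 0, 0, 0.045], [0, 0, 0, 0, 0, 0, 0.045], [0, 0, 0, 0, 0, 0, 0.045], [0, 0, 0, 0, 0, 0, 0.045], [-0.006, 0, 0, 0, 0, 0, 0.045], [-0.012, 0, 0, 0, 0, 0, 0.045], [-0.02, 0, 0, 0, 0, 0, 0.045], [-0.02, 0, 0, 0, 0, 0, 0.045], [-0.015, -0.004, 0.012, 0, 0, 0, 0.08], [0, -0.008, 0.03, 0, 0, 0, 0.08], [0, -0.008, 0.03, 0, 0, 0, 0.08], [0, -0.008, 0.03, 0, 0, 0, 0.08], [0, -0.009, 0.03, 0, 0, 0, 0.08], [0, -0.009, 0.03, 0, 0, 0, 0.08], [0, -0.009, 0.03, 0, 0, 0, 0.08], [0, -0.009, 0.03, 0, 0, 0, 0.08], [0, -0.008, 0.02, 0, 0, 0, 0.08], [0, 0, 0.006, 0, 0, 0, 0.08], [0, 0, 0, 0, 0, 0, 0.08]]

```text
t: 35.05
tool_pos: [0.4515, -0.1695, 0.1427]
tool_rot: [1.25, 1.163, -1.232]
contact_force: [0.3, -0.0, 0.1]
opening: 0.0799
```

```bash
python3 - <<'E'
from h import *
state(); to([.440,-.181,.029],-3.2)
show("scene",["tealight1","candle_jar"])
show("top",["tealight1","candle_jar"])
E
```

```text
t 35.05 p [ 0.4515 -0.1695  0.1427] yaw_y -2.8 tilt [ 0.023 -0.008 -1.   ] F [ 0.3 -0.   0.1] op 0.0799
to [ 0.44  -0.181  0.029] shift(after turn) mm [113.7 -10.9  12.1] turn [ 0.4   0.4  -1.31]
scene tealight1 0.67 [0.6005 0.1353 0.0328] [207. 253.]
scene tealight1 0.66 [0.5929 0.0287 0.0353] [232. 224.]
scene tealight1 0.61 [0.536  0.0858 0.0374] [238. 250.]
scene tealight1 0.46 [ 0.4709 -0.3943 -0.0011] [338. 149.]
scene candle_jar 0.91 [ 0.443  -0.1821 -0.0013] [316. 200.]
top tealight1 0.68 [0.529  0.0871 0.034 ] [190. 205.]
top tealight1 0.66 [ 0.5507 -0.4087 -0.0018] [385. 201.]
top tealight1 0.65 [0.6015 0.1316 0.0369] [172. 175.]
top tealight1 0.51 [0.5968 0.0312 0.0361] [213. 178.]
top tealight1 0.44 [ 0.4712 -0.3933 -0.0043] [379. 232.]
top candle_jar 0.22 [0.594  0.0304 0.0346] [213. 179.]
```

Request:
arm_command:
  plan:
    - [[0, -0.005, 0.005, 0.4, 0.4, -1.3, 0.08], [0, -0.005, 0.005, 0, 0, 0, 0.08], [0.01, -0.001, 0.001, 0, 0, 0, 0.08], [0.015, 0, 0, 0, 0, 0, 0.08], [0.015, 0, 0, 0, 0, 0, 0.08], [0.015, 0, 0, 0, 0, 0, 0.08], [0.008, 0, 0, 0, 0, 0, 0.08], [0, 0, 0, 0, 0, 0, 0.08], [0, 0, 0, 0, 0, 0, 0.08]]

```text
t: 36.1
tool_pos: [0.4382, -0.1761, 0.0722]
tool_rot: [1.244, 1.194, -1.248]
contact_force: [0.5, 0.1, 0.4]
opening: 0.0804
```

```bash
python3 - <<'E'
from h import *
state(); to([.441,-.181,.029],-3.2)
E
```

```text
t 36.1 p [ 0.4382 -0.1761  0.0722] yaw_y -2.8 tilt [-0.006  0.004 -1.   ] F [0.5 0.1 0.4] op 0.0804
to [ 0.441 -0.181  0.029] shift(after turn) mm [43.2  3.1  4.7] turn [ 0.45 -0.19  0.38]
```

Request:
arm_command:
  plan:
    - [[0, 0.002, 0.003, 0.4, 0, 0.3, 0.08], [0.006, 0.0005, 0.001, 0, 0, 0, 0.08], [0.01, 0, 0, 0, 0, 0, 0.08], [0.01, 0, 0, 0, 0, 0, 0.08], [0.007, 0, 0, 0, 0, 0, 0.08], [0.002, 0, 0, 0, 0, 0, 0.08], [0, 0, 0, 0, 0, 0, 0.08], [0, 0, 0, 0, 0, 0, 0.08]]

```text
t: 36.77
tool_pos: [0.4421, -0.1815, 0.0355]
tool_rot: [1.253, 1.182, -1.248]
contact_force: [0.2, -0.2, 0.0]
opening: 0.0801
```

```bash
python3 - <<'E'
from h import *
state(); to([.441,-.181,.029],-3.2)
E
```

```text
t 36.77 p [ 0.4421 -0.1815  0.0355] yaw_y -3.2 tilt [ 0.002  0.002 -1.   ] F [ 0.2 -0.2  0. ] op 0.0801
to [ 0.441 -0.181  0.029] shift(after turn) mm [ 6.5 -1.1 -0.4] turn [-0.   -0.1  -0.13]
```

Request:
arm_command:
  plan:
    - [[0.004, -0.0008, 0, 0, 0, 0, 0.08], [0.002, 0, 0, 0, 0, 0, 0.08], [0, 0, 0, 0, 0, 0, 0.08], [0, 0, 0, 0, 0, 0, 0.04], [0, 0, 0, 0, 0, 0, 0.04], [0, 0, 0, 0, 0, 0, 0.04], [0, 0, 0, 0, 0, 0, 0.04], [0, 0, 0, 0, 0, 0, 0.04], [0, 0, 0, 0, 0, 0, 0.04]]
  squeeze: 50

```text
t: 37.52
tool_pos: [0.4421, -0.1819, 0.0303]
tool_rot: [1.252, 1.179, -1.247]
contact_force: [1.4, 0.3, -0.9]
opening: 0.0531
```

```bash
python3 - <<'E'
from h import *
state()
E
```

```text
t 37.52 p [ 0.4421 -0.1819  0.0303] yaw_y -3.2 tilt [ 0.004  0.    -1.   ] F [ 1.4  0.3 -0.9] op 0.0531
```

Request:
arm_command:
  plan:
    - [[-0.004, 0, 0, 0, 0, 0, 0.04], [-0.01, 0, 0, 0, 0, 0, 0.04], [-0.02, 0, 0, 0, 0, 0, 0.04], [-0.025, 0, 0, 0, 0, 0, 0.04], [-0.025, 0, 0, 0, 0, 0, 0.04], [-0.01, 0, 0, 0, 0, 0, 0.04], [0, 0.004, -0.006, 0, 0, 0, 0.04], [0, 0.01, -0.015, 0, 0, 0, 0.04], [0, 0.013, -0.02, 0, 0, 0, 0.04], [0, 0.013, -0.02, 0, 0, 0, 0.04], [0, 0.013, -0.02, 0, 0, 0, 0.04], [0, 0.013, -0.02, 0, 0, 0, 0.04], [0, 0.013, -0.02, 0, 0, 0, 0.04], [0, 0.013, -0.02, 0, 0, 0, 0.04], [0, 0.008, -0.012, 0, 0, 0, 0.04], [0, 0.003, -0.004, 0, 0, 0, 0.04], [0, 0, 0, 0, 0, 0, 0.04], [0, 0, 0, 0, 0, 0, 0.04]]

```text
t: 39.02
tool_pos: [0.5514, -0.0168, 0.1163]
tool_rot: [1.25, 1.198, -1.259]
contact_force: [-0.7, -0.9, -2.6]
opening: 0.0534
```

```bash
python3 - <<'E'
from h import *
state(); to([.5582,-.0271,.09],-3.2)
show("scene",["candle_jar","jar_pocket"])
u,v=map(int,pix("scene",yaw_now()[1])); snap("scene","s6",(u-55,v-50,u+65,v+50),5)
E
```

```text
t 39.02 p [ 0.5514 -0.0168  0.1163] yaw_y -3.3 tilt [-0.014  0.008 -1.   ] F [-0.7 -0.9 -2.6] op 0.0534
to [ 0.5582 -0.0271  0.09  ] shift(after turn) mm [26.3  7.3  9.9] turn [-0.1  -0.42  0.84]
scene candle_jar 0.59 [ 0.553  -0.0182  0.0845] [254. 208.]
scene jar_pocket 0.93 [ 0.5577 -0.029   0.0109] [254. 219.]
scene jar_pocket 0.29 [0.7191 0.036  0.0016] [193. 211.]
scene jar_pocket 0.26 [0.5397 0.0909 0.0307] [236. 252.]
```

View pics/s6.png

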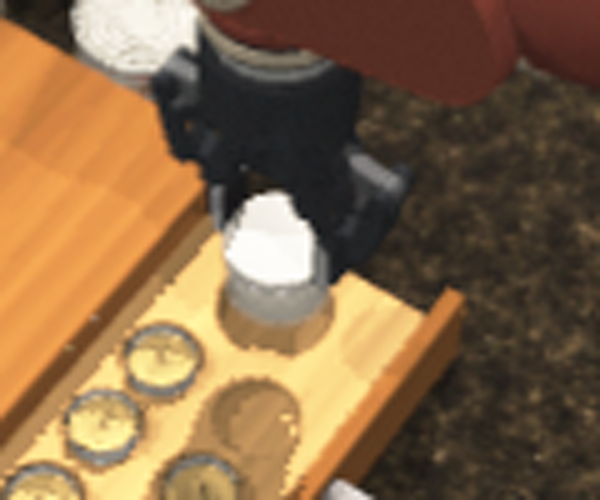

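The jar hangs upright in the jaws at crop (275,260), above the large pocket, and four tea lights are in the drawer. Now to align it precisely.

Request:
arm_command:
  plan:
    - [[0, 0.004, 0.005, 0, -0.4, 0.8, 0.04], [0.003, 0.002, 0.003, 0, 0, 0, 0.04], [0.006, 0, 0, 0, 0, 0, 0.04], [0.006, 0, 0, 0, 0, 0, 0.04], [0, 0, 0, 0, 0, 0, 0.04], [0, 0, 0, 0, 0, 0, 0.04]]

```text
t: 39.72
tool_pos: [0.5573, -0.0299, 0.1013]
tool_rot: [1.257, 1.174, -1.254]
contact_force: [-0.6, 0.3, -1.9]
opening: 0.0532
```

```bash
python3 - <<'E'
from h import *
state(); to([.5582,-.0271,.08],-3.2)
for i in range(2): show("scene",["candle_jar","jar_pocket"])
E
```

```text
t 39.72 p [ 0.5573 -0.0299  0.1013] yaw_y -3.7 tilt [ 0.004 -0.002 -1.   ] F [-0.6  0.3 -1.9] op 0.0532
to [ 0.5582 -0.0271  0.08  ] shift(after turn) mm [21.3  0.8 -2.8] turn [-0.46  0.08 -0.23]
scene candle_jar 0.61 [ 0.5575 -0.0303  0.0711] [255. 206.]
scene candle_jar 0.17 [ 0.5559 -0.0261  0.0108] [254. 220.]
scene jar_pocket 0.93 [ 0.561  -0.0266  0.0136] [253. 218.]
scene candle_jar 0.93 [ 0.5583 -0.0304  0.0712] [255. 206.]
scene jar_pocket 0.95 [ 0.5566 -0.027   0.0168] [254. 218.]
scene jar_pocket 0.17 [0.539  0.1397 0.0351] [226. 266.]
```

Request:
arm_command:
  plan:
    - [[0, 0.0008, -0.002, -0.4, 0, -0.2, 0.04], [0.004, 0, 0, 0, 0, 0, 0.04], [0.006, 0, 0, 0, 0, 0, 0.04], [0.004, 0, 0, 0, 0, 0, 0.04], [0, 0, 0, 0, 0, 0, 0.04], [0, 0, 0, 0, 0, 0, 0.04]]

```text
t: 40.52
tool_pos: [0.5592, -0.0271, 0.0871]
tool_rot: [1.249, 1.18, -1.248]
contact_force: [-0.1, -0.7, -3.3]
opening: 0.0529
```

```bash
python3 - <<'E'
from h import *
state(); to([.5582,-.0271,.0425],-3.2)
show("scene",["candle_jar"])
E
```

```text
t 40.52 p [ 0.5592 -0.0271  0.0871] yaw_y -3.1 tilt [ 0.002 -0.002 -1.   ] F [-0.1 -0.7 -3.3] op 0.0529
to [ 0.5582 -0.0271  0.0425] shift(after turn) mm [44.6 -1.   0. ] turn [ 0.06  0.09 -0.14]
scene candle_jar 0.68 [ 0.5579 -0.0288  0.0545] [254. 210.]
scene candle_jar 0.67 [ 0.5583 -0.0293  0.0133] [254. 218.]
```

Aligned. Next I'll lower it about 30 mm into the pocket.

Request:
arm_command:
  plan:
    - [[0.003, -0.0008, 0, 0, 0, 0, 0.04], [0.005, 0, 0, 0, 0, 0, 0.04], [0.006, 0, 0, 0, 0, 0, 0.04], [0.006, 0, 0, 0, 0, 0, 0.04], [0.006, 0, 0, 0, 0, 0, 0.04], [0.003, 0, 0, 0, 0, 0, 0.04], [0, 0, 0, 0, 0, 0, 0.04], [0, 0, 0, 0, 0, 0, 0.04]]

```text
t: 41.28
tool_pos: [0.5581, -0.0273, 0.0548]
tool_rot: [1.249, 1.18, -1.249]
contact_force: [-0.6, 0.4, -2.4]
opening: 0.0526
```

```bash
python3 - <<'E'
from h import *
state(); to([.5582,-.0271,.0425],-3.2)
show("scene",["candle_jar"])
E
```

```text
t 41.28 p [ 0.5581 -0.0273  0.0548] yaw_y -3.2 tilt [ 0.002 -0.002 -1.   ] F [-0.6  0.4 -2.4] op 0.0526
to [ 0.5582 -0.0271  0.0425] shift(after turn) mm [12.3  0.1 -0.2] turn [ 0.04  0.09 -0.11]
scene candle_jar 0.66 [0.5361 0.0854 0.0326] [238. 250.]
scene candle_jar 0.52 [ 0.5553 -0.029   0.0227] [255. 217.]
scene candle_jar 0.46 [0.6023 0.1347 0.0325] [206. 253.]
```

Request:
arm_command:
  plan:
    - [[0.004, 0, 0, 0, 0, 0, 0.04], [0.004, 0, 0, 0, 0, 0, 0.04], [0.003, 0, 0, 0, 0, 0, 0.04], [0, 0, 0, 0, 0, 0, 0.04], [0, 0, 0, 0, 0, 0, 0.04]]

```text
t: 41.8
tool_pos: [0.5593, -0.0275, 0.0441]
tool_rot: [1.25, 1.178, -1.247]
contact_force: [0.1, -0.1, -1.8]
opening: 0.0533
```

```bash
python3 - <<'E'
from h import *
state()
E
```

```text
t 41.8 p [ 0.5593 -0.0275  0.0441] yaw_y -3.2 tilt [ 0.005 -0.002 -1.   ] F [ 0.1 -0.1 -1.8] op 0.0533
```

Request:
arm_command:
  plan:
    - [[0.0015, 0, 0, 0, 0, 0, 0.04], [0, 0, 0, 0, 0, 0, 0.04], [0, 0, 0, 0, 0, 0, 0.07], [0, 0, 0, 0, 0, 0, 0.07], [0, 0, 0, 0, 0, 0, 0.07], [0, 0, 0, 0, 0, 0, 0.07], [-0.006, 0, 0, 0, 0, 0, 0.07], [-0.012, 0, 0, 0, 0, 0, 0.07], [-0.02, 0, 0, 0, 0, 0, 0.07], [-0.025, 0, 0, 0, 0, 0, 0.07], [-0.02, -0.02, 0, 0, 0, 0, 0.07], [0, -0.03, 0, 0, 0, 0, 0.045], [0, -0.03, 0, 0, 0, 0, 0.045], [0, -0.03, 0, 0, 0, 0, 0.045], [0, -0.03, 0, 0, 0, 0, 0.045], [0, -0.02, 0, 0, 0, 0, 0.045], [0, 0, 0, 0, 0, 0, 0.045]]
  squeeze: 40

```text
t: 43.22
tool_pos: [0.4, -0.0194, 0.1431]
tool_rot: [1.256, 1.16, -1.233]
contact_force: [-0.5, 0.7, -0.3]
opening: 0.045
```

```bash
python3 - <<'E'
from h import *
state()
show("scene",["candle_jar","tealight1"])
show("top",["candle_jar","tealight1","pull"])
C=np.array([.5335,.0855]); 
overlay(C,"ov7",[((C+.031*X-.111*Y),.0285,.056)]+[(c,.019,.051) for c in(C,C+.062*X,C+.062*X+.051*Y,C+.062*X-.051*Y)])
to([.4565,.0542,.1],86.8)
E
```

```text
t 43.22 p [ 0.4    -0.0194  0.1431] yaw_y -3.1 tilt [ 0.025 -0.007 -1.   ] F [-0.5  0.7 -0.3] op 0.045
scene candle_jar 0.81 [ 0.559  -0.0298  0.0125] [254. 218.]
scene tealight1 0.75 [0.5939 0.0323 0.0338] [231. 225.]
scene tealight1 0.46 [0.5392 0.085  0.0365] [237. 249.]
scene tealight1 0.45 [0.6014 0.1337 0.0358] [207. 252.]
top candle_jar 0.89 [ 0.5614 -0.0231  0.0115] [234. 193.]
top tealight1 0.72 [0.5972 0.0279 0.0326] [214. 178.]
top tealight1 0.7 [ 0.4731 -0.3924 -0.0029] [378. 231.]
top tealight1 0.65 [0.5997 0.1307 0.0354] [173. 176.]
top tealight1 0.63 [0.5322 0.0837 0.0345] [191. 204.]
top tealight1 0.59 [ 0.5456 -0.4119 -0.0047] [386. 203.]
top pull 0.71 [0.4607 0.0557 0.0405] [201. 233.]
top pull 0.25 [0.5979 0.0847 0.035 ] [191. 177.]
to [0.4565 0.0542 0.1   ] shift(after turn) mm [42.2 76.8 49.9] turn [-89.9    1.28  -0.84]
```

View pics/ov7.png

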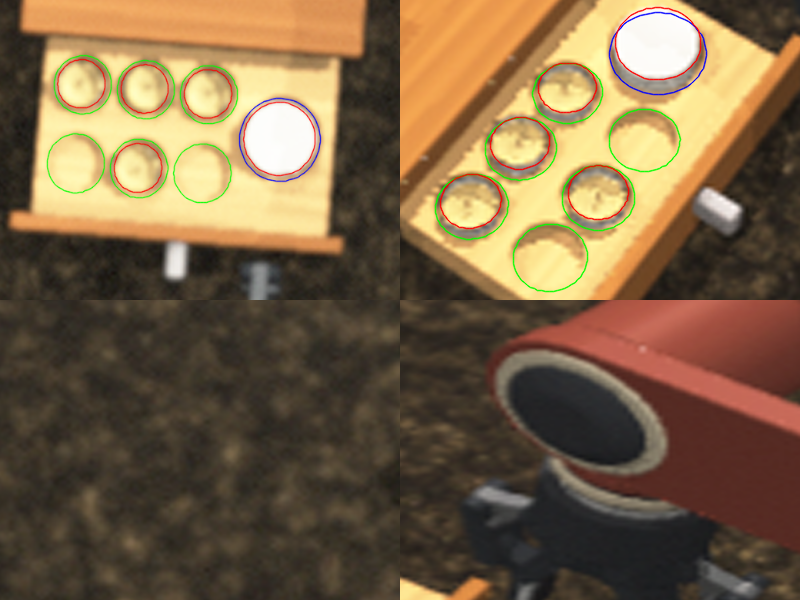

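Everything sits at its seated height: the seated-rim circles match both views for four tea lights and the jar. Now I'll turn the jaws and regrasp the pull.

Request:
arm_command:
  plan:
    - [[0, 0, 0, -6.9, 1.2, -0.8, 0.045], [0, 0, 0, -6.9, 0, 0, 0.045], [0, 0, 0, -6.9, 0, 0, 0.045], [0, 0, 0, -6.9, 0, 0, 0.045], [0, 0, 0, -6.9, 0, 0, 0.045], [0, 0, 0, -6.9, 0, 0, 0.045], [0, 0, 0, -6.9, 0, 0, 0.045], [0, 0, 0, -6.9, 0, 0, 0.045], [0, 0, 0, -6.9, 0, 0, 0.045], [0, 0, 0, -6.9, 0, 0, 0.045], [0, 0, 0, -6.9, 0, 0, 0.045], [0, 0, 0, -6.9, 0, 0, 0.045], [0, 0, 0, -5, 0, 0, 0.045], [0, 0, 0, 0, 0, 0, 0.045]]

```text
t: 44.93
tool_pos: [0.4034, -0.0196, 0.1398]
tool_rot: [0.038, 1.57, -0.01]
contact_force: [-0.0, -0.3, -0.8]
opening: 0.0448
```

```bash
python3 - <<'E'
from h import *
state(); to([.4575,.0542,.1],86.8)
E
```

```text
t 44.93 p [ 0.4034 -0.0196  0.1398] yaw_y 88.3 tilt [ 0.001  0.018 -1.   ] F [-0.  -0.3 -0.8] op 0.0448
to [0.4575 0.0542 0.1   ] shift(after turn) mm [39.8 76.7 49.9] turn [ 1.47  0.02 -1.01]
```

Request:
arm_command:
  plan:
    - [[0, 0.01, 0.006, 1.4, 0, -1, 0.045], [0.004, 0.02, 0.013, 0, 0, 0, 0.045], [0.008, 0.02, 0.013, 0, 0, 0, 0.045], [0.01, 0.015, 0.01, 0, 0, 0, 0.045], [0.005, 0.005, 0.004, 0, 0, 0, 0.045], [0, 0, 0, 0, 0, 0, 0.045], [0, 0, 0, 0, 0, 0, 0.045]]

```text
t: 45.52
tool_pos: [0.4563, 0.0492, 0.1121]
tool_rot: [0.055, 1.57, -0.059]
contact_force: [-1.0, 0.4, 1.0]
opening: 0.0448
```

```bash
python3 - <<'E'
from h import *
state(); to([.4575,.0542,.027],86.8)
E
```

```text
t 45.52 p [0.4563 0.0492 0.1121] yaw_y 85.8 tilt [ 0.    -0.002 -1.   ] F [-1.   0.4  1. ] op 0.0448
to [0.4575 0.0542 0.027 ] shift(after turn) mm [85.1  5.   1. ] turn [-0.97  0.02  0.12]
```

Request:
arm_command:
  plan:
    - [[0, 0.004, 0.001, -0.9, 0, 0, 0.045], [0.006, 0.001, 0, 0, 0, 0, 0.045], [0.013, 0, 0, 0, 0, 0, 0.045], [0.013, 0, 0, 0, 0, 0, 0.045], [0.013, 0, 0, 0, 0, 0, 0.045], [0.013, 0, 0, 0, 0, 0, 0.045], [0.01, 0, 0, 0, 0, 0, 0.045], [0.005, 0, 0, 0, 0, 0, 0.045], [0, 0, 0, 0, 0, 0, 0.045], [0, 0, 0, 0, 0, 0, 0.045]]

```text
t: 46.35
tool_pos: [0.4581, 0.0496, 0.0386]
tool_rot: [0.048, 1.563, -0.054]
contact_force: [-0.1, 1.3, -0.7]
opening: 0.0453
```

```bash
python3 - <<'E'
from h import *
state(); to([.4575,.0542,.027],86.8)
E
```

```text
t 46.35 p [0.4581 0.0496 0.0386] yaw_y 86.3 tilt [ 0.007 -0.004 -1.   ] F [-0.1  1.3 -0.7] op 0.0453
to [0.4575 0.0542 0.027 ] shift(after turn) mm [11.6  4.6 -0.8] turn [-0.52  0.43  0.21]
```

Request:
arm_command:
  plan:
    - [[0.003, 0.003, 0, -0.5, 0.4, 0.2, 0.045], [0.005, 0.0005, 0, 0, 0, 0, 0.045], [0.003, 0, 0, 0, 0, 0, 0.045], [0, 0, 0, 0, 0, 0, 0.045], [0, 0, 0, 0, 0, 0, 0.045], [0, 0, 0, 0, 0, 0, 0], [0, 0, 0, 0, 0, 0, 0], [0, 0, 0, 0, 0, 0, 0], [0, 0, 0, 0, 0, 0, 0], [0, 0, 0, 0, 0, 0, 0], [0, 0, 0, 0, 0, 0, 0]]

```text
t: 47.27
tool_pos: [0.4608, 0.054, 0.0294]
tool_rot: [0.045, 1.565, -0.042]
contact_force: [1.0, 0.6, -0.8]
opening: 0.013
```

```bash
python3 - <<'E'
from h import *
state(); to([.6066,.0457,.027],86.8)
E
```

```text
t 47.27 p [0.4608 0.054  0.0294] yaw_y 86.8 tilt [ 0.006  0.001 -1.   ] F [ 1.   0.6 -0.8] op 0.013
to [0.6066 0.0457 0.027 ] shift(after turn) mm [  2.4  -0.2 146. ] turn [ 0.02  0.33 -0.09]
```

Request:
arm_command:
  plan:
    - [[0, 0, 0.004, 0, 0, 0, 0], [0, 0, 0.008, 0, 0, 0, 0], [0, 0, 0.01, 0, 0, 0, 0], [0, 0, 0.01, 0, 0, 0, 0], [0, 0, 0.01, 0, 0, 0, 0], [0, 0, 0.01, 0, 0, 0, 0], [0, 0, 0.01, 0, 0, 0, 0], [0, 0, 0.01, 0, 0, 0, 0], [0, 0, 0.01, 0, 0, 0, 0], [0, 0, 0.01, 0, 0, 0, 0], [0, 0, 0.01, 0, 0, 0, 0], [0, 0, 0.01, 0, 0, 0, 0], [0, 0, 0.008, 0, 0, 0, 0], [0, 0, 0.006, 0, 0, 0, 0], [0, 0, 0.004, 0, 0, 0, 0], [0, 0, 0, 0, 0, 0, 0]]

```text
t: 48.6
tool_pos: [0.608, 0.0456, 0.0295]
tool_rot: [0.045, 1.565, -0.043]
contact_force: [-2.6, 1.7, 3.1]
opening: 0.0134
```

```bash
python3 - <<'E'
from h import *
state()
E
```

```text
t 48.6 p [0.608  0.0456 0.0295] yaw_y 86.8 tilt [ 0.005  0.001 -1.   ] F [-2.6  1.7  3.1] op 0.0134
```

About 2.6 mm remains, so I'll push on to the stop.

Request:
arm_command:
  plan:
    - [[0, 0, 0.003, 0, 0, 0, 0], [0, 0, 0.004, 0, 0, 0, 0], [0, 0, 0.004, 0, 0, 0, 0], [0, 0, 0.004, 0, 0, 0, 0]]

```text
t: 48.93
tool_pos: [0.6078, 0.0456, 0.0292]
tool_rot: [0.044, 1.609, -0.042]
contact_force: [-16.7, 0.2, 13.6]
opening: 0.0136
```

```bash
python3 - <<'E'
from h import *
state()
E
```

```text
t 48.93 p [0.6078 0.0456 0.0292] yaw_y 86.9 tilt [-0.038  0.002 -0.999] F [-16.7   0.2  13.6] op 0.0136
```

Request:
arm_command:
  plan:
    - [[0, 0, 0, 0, 2, 0, 0], [0, 0, 0.004, 0, 0, 0, 0], [0, 0, 0.004, 0, 0, 0, 0], [0, 0, 0, 0, 0, 0, 0.045], [0, 0, 0, 0, 0, 0, 0.045], [0, 0, 0, 0, 0, 0, 0.045], [0, 0, 0, 0, 0, 0, 0.045], [-0.015, 0, 0, 0, 0, 0, 0.045], [-0.025, 0, 0, 0, 0, 0, 0.045], [-0.025, 0, 0, 0, 0, 0, 0.045], [-0.025, 0, 0, 0, 0, 0, 0.045], [-0.015, 0, -0.03, 0, 0, 0, 0.045], [0, 0, -0.035, 0, 0, 0, 0.045], [0, 0, -0.035, 0, 0, 0, 0.045], [0, 0, -0.035, 0, 0, 0, 0.045], [0, 0, -0.035, 0, 0, 0, 0.045], [0, 0, -0.035, 0, 0, 0, 0.045], [0, 0, 0, 0, 0, 0, 0.045]]

```text
t: 50.43
tool_pos: [0.4104, 0.0555, 0.1673]
tool_rot: [0.044, 1.652, -0.043]
contact_force: [0.8, -0.3, -0.1]
opening: 0.0447
```

```bash
python3 - <<'E'
from h import *
state()
i0=cv2.imread("pics/t0.png"); i1=snap("top","t8")[:,:,::-1]; j0=cv2.imread("pics/s0.png"); j1=snap("scene","s8")[:,:,::-1]
f=lambda a,c:cv2.resize(a[c[1]:c[3],c[0]:c[2]],(400,300),interpolation=cv2.INTER_CUBIC)
ct=(145,125,277,191)[:2]+(277,224); cs=(160,190,260,265)
cv2.imwrite("pics/cmp8.png",np.vstack([np.hstack([f(i0,ct),f(i1,ct)]),np.hstack([f(j0,cs),f(j1,cs)])]))
show("top",["pull"]);show("scene",["pull"]);show("top",["pull"]);show("scene",["pull"])
E
```

```text
t 50.43 p [0.4104 0.0555 0.1673] yaw_y 86.9 tilt [-0.082  0.003 -0.997] F [ 0.8 -0.3 -0.1] op 0.0447
top pull 0.7 [0.6067 0.0484 0.0369] [206. 174.]
scene pull 0.97 [0.6061 0.0406 0.0423] [225. 223.]
scene pull 0.67 [0.6034 0.0435 0.041 ] [225. 225.]
```

View pics/cmp8.png

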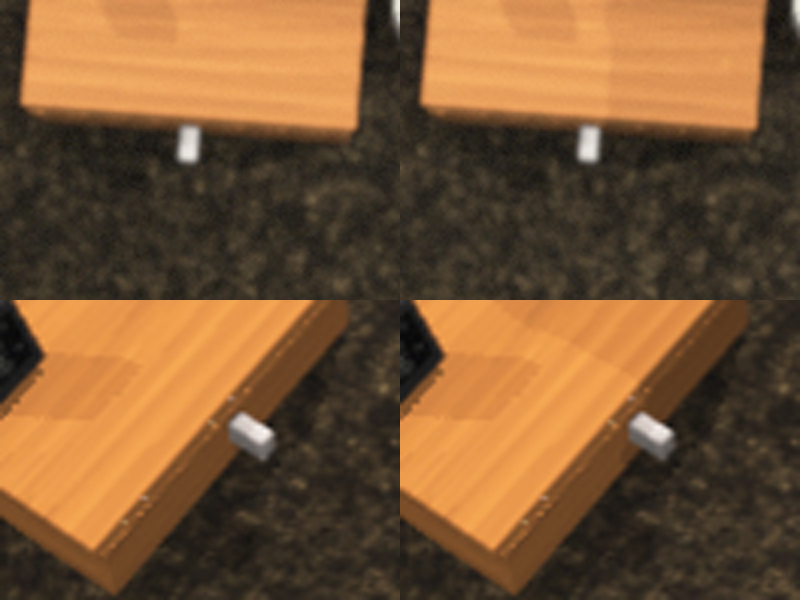

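By eye the drawer looks as shut as at the start. I'll measure the residual at sub-pixel level.

```bash
python3 - <<'E'
from h import *
for cam,a,b,(u0,v0,u1,v1) in(("top","t0","t8",(200,169,214,181)),("scene","s0","s8",(216,214,234,234))):
    A=cv2.cvtColor(cv2.imread(f"pics/{a}.png"),6).astype(np.float32);B=cv2.cvtColor(cv2.imread(f"pics/{b}.png"),6).astype(np.float32)
    M=np.eye(2,3,dtype=np.float32)
    c,M=cv2.findTransformECC(A[v0:v1,u0:u1].copy(),B[v0:v1,u0:u1].copy(),M,cv2.MOTION_TRANSLATION,(3,200,1e-5),None,1)
    p=np.array(pix(cam,[.607,.0465,.05]));q=np.array(pix(cam,[.597,.0471,.05]))
    print(cam,round(c,3),"shift px",np.round(M[:,2],2),"px per 10mm open",np.round(q-p,2))
show("top",["candle_jar","tin","spice"])
E
```

```text
top 0.995 shift px [ 0.02 -0.16] px per 10mm open [-0.35  4.02]
scene 0.996 shift px [-0.16 -0.08] px per 10mm open [3.05 1.9 ]
top tin 0.57 [ 0.7311 -0.1642 -0.0024] [290. 130.]
top spice 0.69 [ 0.7306 -0.2899 -0.004 ] [338. 131.]
```

```bash
python3 -c "
from station import *
print(finish_job())"
```

```text
the job is handed in; nothing more can be done
None
```

The candles are put away and the job is handed in at about 51 s of robot time. I pulled the drawer out to its stop and put the three tea lights into pockets 5, 3 and 1. The candle jar went into the large pocket. Then I pushed the drawer shut, let go and backed the gripper away. The brown and black look-alikes and the tea light already in pocket 4 were left alone.

**Contents, checked before shutting:** circles drawn at seated height matched all four tea lights and the jar in both cameras.

**Drawer:** after letting go, the pull was within about 0.5 mm of where it started, in both cameras. During the last push the tool moved only 147 mm before meeting 17 N, against 150 mm of travel. The camera check says it is shut, so I put the difference down to slip on the pull.

**Bystanders:** the tin and the spice jar read within about 4 mm of their first positions, which is the detector's accuracy.

**Not confirmed:** I could not see inside the shut drawer, so nothing confirms the contents stayed put during the push.

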